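# Clamp a chocolate block for shaving

## Task

Pick up the tall chocolate block that stands beside the block clamp, turn it so that a long side face looks at the upright steel bracket, set it on the white clamp bed between the sprung jaw and the bracket, centred, and let go of it. Then pump the clamp's trigger, never pushing the jaw or its rod directly, until the jaw presses the block flat against the bracket and the sprung jaw pad is pushed in about half-way: never crush the block by driving the pad fully in. Finish while still holding the trigger pulled with the jaw gripping, and leave everything else on the table undisturbed.

Things in the scene. Friction and masses are not known exactly. Their poses are not given: they have to be found in the camera images.
- block_center (a point): Centre of the loose dark chocolate block (about 0.13 kg) standing on the table left or right of the clamp: 58 mm along its x, 36 mm along its y, 50 mm high; two fine score lines across the top. Its long side faces look along its y, its ends along its x; it can be grasped by its two ends. Not the flat chocolate bar, 12 mm thick.
- clamp: Block clamp fixed on the table. Origin on the table under the clamp's axis; z up; y = clamp axis, from the black grip towards the bracket; x across. White bed 80 mm wide, y -165 to +105 mm, top 10 mm above the table. Black cheeks beside the rod (x within 18 mm, y -153 to -63) reach z = 50 mm, 98 mm at the trigger. Fixed black grip (30 x 20 mm) behind the trigger at y -158 to -138, to z = 152 mm.
- bracket_face (a point): Middle of the face of the upright steel bracket (60 mm wide, top 64 mm above the table) that the block is pressed against: at clamp y = +85 mm, 35 mm above the table; axes as the clamp's (y points into the bracket).
- jaw_face (a point): Middle of the front of the sprung jaw pad (black rubber, 36 mm wide, 40 mm high), 35 mm above the table; axes as the clamp's. It starts at clamp y = +5 to +30 mm, so the opening is 55 to 80 mm for a block 36 mm thick. A block set down short of the bracket is slid up to it by the jaw, the pad staying out meanwhile.
- jaw (a joint): How far the sprung pad is pushed back into its collar on the rod, m: 0 = fully out (16 mm of shank with coils shows), 0.016 = fully in. Spring: 1 N at 0 plus 0.5 N per mm. Half-way is 0.008.
- rod (a joint): How far the toothed rod that carries the jaw has advanced towards the bracket, m: 0 = fully back, at most 0.068; starts at 0 to 0.025. It stays where it is left (about 10 N of drag) and moves forward only with the trigger: it does not go back with it.
- trigger (a joint): Swing of the trigger, rad: 0 = sprung forward (leaning 0.3 rad towards the bracket), 0.4 = hard stop, pulled back towards the fixed grip; a spring returns it. It turns about a cross pin (clamp x) at clamp y = -85, z = 82 mm. After up to 7 mm of slack a pull drives the rod 42 mm per rad; a full pull and return gains two teeth, about 14 mm.
- trigger_grip (a point): Centre of the trigger's knob: a black cross cylinder, 18 mm in diameter, 22 mm long (along clamp x), on an upright steel lever 9 mm wide, 70 mm above the pin, about 150 mm above the table. Best pinched from above front and back (along clamp y; 35 mm or more clear behind it) or pushed; it swings 28 mm about the pin, towards clamp -y. A pull takes up to about 13 N.
Things that resemble listed ones, but are neither listed nor needed, are in the scene too. Of the things that look like the part that bears block_center, the smallest one is meant.

How it is judged:
On the way, in this order (a step that is already met when the one before it is completed fails the run):
1. the block stands on the clamp bed between jaw and bracket, a long face towards the bracket, let go (x of block_center in the frame of clamp between -0.012 and 0.012 m and y of block_center in the frame of clamp between 0.02 and 0.072 m and z of block_center in the frame of clamp below 0.038 m and angle between the y axis of block_center and the y axis of clamp, either way round below 0.3 rad and angle between block_center's own z axis and vertical below 0.1 rad and contact force between the fingers and block below 0.05 N and value of joint jaw below 0.0015 m), for 0.2 s.
2. the jaw, driven by the trigger, presses the block against the bracket (value of joint jaw above 0.002 m and contact force between jaw and block above 1.2 N and y of block_center in the frame of clamp above 0.062 m), for 0.1 s.
At the end, for the whole second after the job is handed in: The block stands on the bed within 15 mm of the clamp middle line, long face flat on the bracket (0.08 rad), jaw force 2.5 to 12 N, sprung pad 4 to 12.5 mm in; the fingers still hold the trigger (over 0.05 rad, over 0.8 N) and do not touch the block (value of joint jaw between 0.004 and 0.0125 m and contact force between jaw and block between 2.5 and 12 N and y of block_center in the frame of clamp between 0.062 and 0.072 m and x of block_center in the frame of clamp between -0.015 and 0.015 m and z of block_center in the frame of clamp below 0.038 m and angle between the y axis of block_center and the y axis of clamp, either way round below 0.08 rad and angle between block_center's own z axis and vertical below 0.08 rad and contact force between the fingers and block below 0.05 N and value of joint trigger above 0.05 rad and contact force between the fingers and trigger above 0.8 N); the arm keeps its last pose, push and grip.
It fails at once if the block is crushed (jaw force over 16 N) (contact force between jaw and block above 16 N).
It fails at once if the jaw or rod is pushed directly by the robot (contact force between any of the fingers, the arm and rod above 3 N).
It fails at once if bystanders are disturbed (distance of any of jar, bowl, spatula, bar, nozzle, cup, scraps from where it was at the start of the episode above 0.03 m).
It also fails if it takes over 61 s, if anything falls off the work surface, if the arm or the gripper's body presses on something with over 40 N, if the wrist force passes 120 N, or if a joint passes its speed limit or range.

## Robot

A 6-joint arm with a two-finger parallel gripper is mounted at the origin on the work surface. World frame = base frame: x ahead of the robot, y to its left, z up, the work surface at z = 0. Lengths are in m, angles in rad, forces in N, time in s.
With the tool pointing down it reaches from about 0.3 to 0.85 m from the base axis. Payload 4.2 kg.
Tool frame: the origin (TCP) lies midway between the tips of the shut fingers; the grasp point (between the pads) lies 19 mm behind it; y points along the fingers, x is the direction in which the jaws open and shut, and the axes are right-handed (so a half turn about y gives the same grasp; the last joint's range is limited). The gripper opens to 91 mm and grips with 3 to 60 N. Pads are 32 mm wide; open, the fingers measure 118 mm over their backs; the gripper's body (76 mm by 178 mm) begins 60 mm behind the grasp point.
Start: joints at [1.295, 0.32, 1.565, -0, 1.257, -0.02], TCP at [0.145, 0.556, 0.214] pointing down, gripper open.
Joint ranges: [-3.11, 3.11], [-0.84, 2.01], [0.21, 2.61], [-1.34, 4.49], [0.05, 2.63], [-2.56, 2.56]. Speed limits (rad/s): [2.57, 2.57, 3.14, 3.14, 3.14, 3.14].

## Interface

Orientations are given as a 3x3 rotation matrix whose columns are the frame's x, y, z axes.
In Python, from rig import ctrl, optics, outline_of gives the robot as it stands.
- The arm moves only by the tool apply_moves, never from a script. Its argument "motion" is a list of rows, each an object of numbers: "rx", "ry", "rz": the turn, a rotation vector about the tool's x, y, z in rad; "dx", "dy", "dz": the shift along the tool's x, y, z in cm; "grip": the finger opening in cm, from 0 to 9.12. A call has 1 to 20 rows; each row shifts and turns the pose as measured when the row begins, along the tool's axes as they then stand; what a row does not reach is not made up. A row lasts 1/8 s, in which the tool goes at most 62.5 mm and 10.7 degrees, less where a joint would pass 70% of its speed; a pose out of reach is approached as far as the arm can. A call with a gripper value outside its range is refused whole. The fingers move at their own pace and stop on an object; "grip_force" is the grip in N (left out, the last holds). Time passes only in rows, so rows that do not move let the fingers close. It gives the time, the measured TCP pose, the force and the opening at its end, in the units of the state.
- ctrl.observe(): the state, without advancing time (a new reading comes with each control period).
- optics.snapshot(name): name is "side" or "top" or "wrist"; returns a dict with "frame" (420x560x3 uint8, blue, green, red), "range_z" (420x560 float32, m along the optical axis (not along the pixel's ray), 0 where there is no reading), "fx", "fy", "cx", "cy" (pixels), "extrinsics" (4x4, takes a point from camera to world coordinates). Camera axes: x right, y up, looking along -z (the intrinsics and any distortion apply to the point x, -y, -z); pixel columns grow to the right and rows downward; lengths in m; the calibration is good to about 2 mm. A picture is of the moment at which its call begins.
- ctrl.job_done(): hands the job in, once; it reports no verdict.
Trained networks look in the newest picture that a camera, given by its name, has taken for a name from the list of things; names that differ only in an ending like _2 or _b are one class to them, and where a whole thing is asked for, a point or a joint stands for the part that bears it (a point fixed in the world has none). Each returns a list of dicts, best first, with "score" (0 to 1); they miss things now and then, are a little off and sometimes report something else, mostly with a low value. They report only what shows in the picture. A call takes as long as a camera call. They do not tell look-alikes from the thing itself.
- outline_of(camera, label): "pixels" (420x560 bool, what is visible of it) and "rect" ([left, top, width, height] in pixels, round what is visible of it).
The state is a dict: "time_s": time; "joints": joint angles; "joint_velocities": joint speeds; "effort": joint torques, N m; "eef_pos": TCP position; "ee_rot": TCP orientation; "contact_force": force on the tool from outside, world axes, zero at the start; "moment": the same for the moment, N m; "grip_width": finger opening in m.
Only numpy, scipy, OpenCV 4.12 (cv2) and the standard library are available. Lean on these libraries where they do the work, as an engineer would, in place of code of your own. Each camera call takes 0.05 s, during which the arm holds its last target. There are 200 camera calls.

## Working session

There is one attempt and no reset: what is moved stays moved. The work goes in short steps, Python scripts to look and compute and a tool call to move; the robot and the scene stay as the last step left them, time stands still between calls to the robot, and variables do not carry over. Pictures are saved under pics/ and viewed, about 8 in all and at most 12, crops included, and the job is handed in when it is done.

Besides the shell and the picture viewer there is one more tool, called after "Emit:" as name(argument=value, ...), one argument or row to a line, values as JSON. apply_moves: Moves the arm, as the interface text tells. Its arguments: {"type":"object","properties":{"motion":{"type":"array","items":{"type":"object","properties":{"rx":{"type":"number"},"ry":{"type":"number"},"rz":{"type":"number"},"dx":{"type":"number"},"dy":{"type":"number"},"dz":{"type":"number"},"grip":{"type":"number"}}}},"grip_force":{"type":"number"}},"required":["motion"]}

```bash
ls; mkdir -p pics
cat > h.py <<'E'
import numpy as np, cv2
from rig import ctrl, optics, outline_of
def pts(s):
    z=s["range_z"]; v,u=np.mgrid[:z.shape[0],:z.shape[1]]
    p=np.stack([(u-s["cx"])/s["fx"]*z,-(v-s["cy"])/s["fy"]*z,-z,np.ones_like(z)],-1)
    w=(p@np.array(s["extrinsics"]).T)[...,:3]; w[z<=0]=np.nan
    return w
E
python3 - <<'E'
from h import *
s={n:optics.snapshot(n) for n in("top","side")}
cv2.imwrite("pics/top.png",s["top"]["frame"]);cv2.imwrite("pics/side.png",s["side"]["frame"])
for n in s:
    w=pts(s[n]); np.save(n+".npy",w); print(n,np.round(s[n]["extrinsics"],3).tolist(),s[n]["fx"],s[n].keys())
    for l in("block_center","clamp","jaw","rod","trigger","bracket_face"):
        for o in outline_of(n,l):
            m=o["pixels"]; q=w[m]; q=q[~np.isnan(q[:,0])]
            print(l,round(o["score"],2),o["rect"],np.round(np.median(q,0),3) if len(q) else None,np.round(np.percentile(q[:,2],95),3) if len(q) else None)
print(ctrl.observe())
E
```

```text
pics
top [[0.014, 0.984, -0.178, 0.297], [-1.0, 0.013, -0.005, -0.033], [-0.003, 0.178, 0.984, 1.098], [0.0, 0.0, 0.0, 1.0]] 384.64560082856514 dict_keys(['frame', 'range_z', 'fx', 'fy', 'cx', 'cy', 'extrinsics'])
block_center 0.82 [342.6, 199.2, 29.8, 25.9] [ 0.499 -0.226  0.065] 0.069
block_center 0.64 [387.2, 253.5, 38.0, 20.1] [ 0.36  -0.362  0.065] 0.069
block_center 0.61 [384.1, 214.2, 25.7, 23.0] [ 0.464 -0.345  0.049] 0.053
block_center 0.45 [270.2, 186.8, 18.4, 10.7] [ 0.538 -0.011  0.152] 0.158
block_center 0.39 [214.0, 181.0, 97.3, 37.7] [0.537 0.024 0.012] 0.148
clamp 0.81 [215.9, 181.5, 96.8, 39.0] [0.537 0.024 0.012] 0.148
jaw 0.64 [241.1, 187.4, 13.0, 11.6] [0.55  0.078 0.044] 0.057
rod 0.79 [246.6, 187.4, 53.3, 15.1] [0.545 0.05  0.042] 0.055
trigger 0.67 [243.1, 186.9, 57.8, 17.4] [0.545 0.051 0.041] 0.055
bracket_face 0.73 [216.0, 180.0, 96.0, 37.0] [0.536 0.025 0.012] 0.148
side [[0.758, 0.498, -0.421, 0.084], [-0.652, 0.583, -0.485, -0.485], [0.004, 0.642, 0.767, 0.841], [0.0, 0.0, 0.0, 1.0]] 442.61450502043084 dict_keys(['frame', 'range_z', 'fx', 'fy', 'cx', 'cy'
[... 660 characters left out ...]
01301e-05,
        1.25742226e+00, -2.00011247e-02]), 'joint_velocities': array([-0.00050904,  0.00067177, -0.00112907,  0.00100125, -0.00075213,
        0.00168899]), 'effort': array([-1.52229506e-03, -4.12227201e+01, -2.32190537e+01,  7.26371258e-02,
        3.76014621e-02, -1.71177344e-06]), 'eef_pos': array([0.14547093, 0.55630028, 0.21400501]), 'ee_rot': array([[ 2.53023912e-01, -3.69139794e-06, -9.67460025e-01],
       [ 9.67460017e-01,  1.27393014e-04,  2.53023910e-01],
       [ 1.22313636e-04, -9.99999992e-01,  3.58047587e-05]]), 'contact_force': array([-0.80160677,  0.26308063, -1.39205007]), 'moment': array([-0.01082371, -0.00228897,  0.00781969]), 'grip_width': 0.0913188507539439}
```

View pics/top.png

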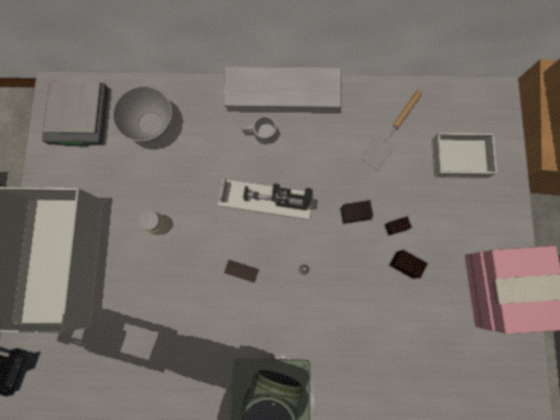

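View pics/side.png

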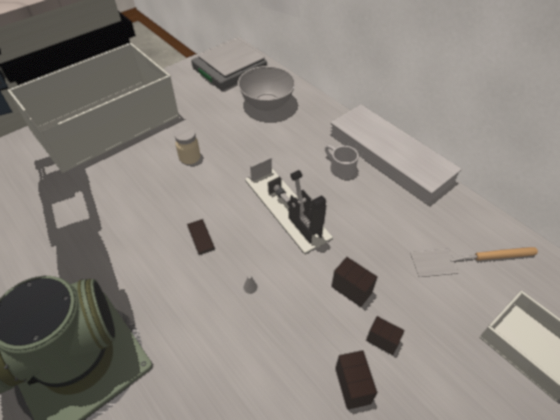

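Look-alikes for the block, in top-picture pixels: tall blocks at (357,212), (408,264) and (398,226), and the flat bar at (241,271). The two at (357,212) and (408,264) have tops near 69 mm. The one at (398,226) is the smallest and about 50 mm high, so I choose that one and check it in a crop.

Run:
```python
from h import *
def rect(q):
    (c,sz,a)=cv2.minAreaRect((q[:,:2]*1000).astype(np.float32)); return np.round(c,1),np.round(sz,1),round(a,1),len(q)
for n in("top","side"):
    w=np.load(n+".npy"); ok=~np.isnan(w[...,0])
    w=np.nan_to_num(w,nan=9)
    def box(x0,x1,y0,y1,z0,z1):
        m=(w[...,0]>x0)&(w[...,0]<x1)&(w[...,1]>y0)&(w[...,1]<y1)&(w[...,2]>z0)&(w[...,2]<z1); return w[m]
    print(n,"block top",rect(box(.41,.51,-.4,-.29,.042,.06)), np.median(box(.41,.51,-.4,-.29,.042,.06)[:,2]))
    q=box(.45,.63,-.16,.2,.006,.016); print("bed",rect(q),np.median(q[:,2]))
    t=box(.4,.7,-.2,.25,-.01,.004); print("table z",np.median(t[:,2]))
    q=box(.45,.63,-.16,.2,.14,.17); print("knob/grip",rect(q)); 
    q=box(.45,.63,.08,.2,.03,.08); print("bracket",rect(q),q[:,2].max())
a=cv2.imread("pics/top.png")[165:285,205:445]
b=cv2.imread("pics/side.png")[145:415,240:410]
a=cv2.resize(a,None,fx=3.3,fy=3.3,interpolation=2)
b=cv2.resize(b,(378,600),interpolation=2)
a=np.vstack([cv2.resize(a,(420,210)),cv2.resize(cv2.imread("pics/top.png")[175:225,210:320],(420,190),interpolation=2),cv2.resize(cv2.imread("pics/top.png")[195:285,335:435],(420,200),interpolation=2)])
cv2.imwrite("pics/c.png",np.clip(np.hstack([a,b])*1.6,0,255).astype(np.uint8))
```

```text
top block top (array([ 467.5, -347.6]), array([35.9, 58.5]), 18.7, 276) 0.04963482375148964
bed (array([558.1,  26.5]), array([270.3, 106.7]), 82.0, 1488) 0.00983329935813737
table z -0.00035048646101698555
knob/grip (array([532.9, -47.5]), array([102.1,  28.7]), 84.6, 155)
bracket (array([557.3, 112.7]), array([70.2, 59. ]), 82.3, 130) 0.06738247873912084
side block top (array([ 469.1, -348.7]), array([38.4, 57.8]), 16.7, 607) 0.05035174469907866
bed (array([550.2,  27.5]), array([161.8, 279.2]), 9.3, 1612) 0.011271020334883697
table z 0.0012116911253148288
knob/grip (array([536.6, -49.9]), array([102.6,  29. ]), 79.2, 236)
bracket (array([559.1, 113.4]), array([71.5, 62. ]), 83.2, 301) 0.06811174969064515
```

View pics/c.png

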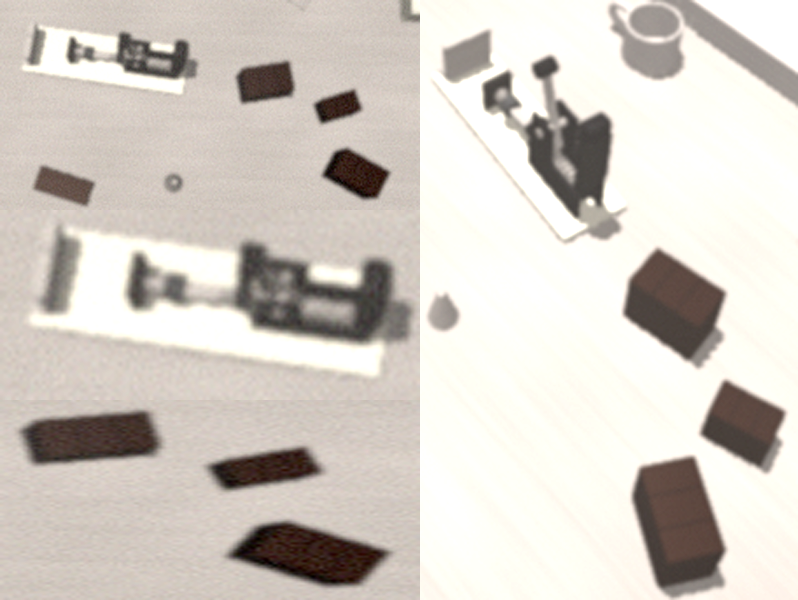

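The crop confirms the smallest tall block at top (398,226): top face 36 x 58 mm, height 50 mm, score lines visible. The clamp bracket is at top (224,190), and the jaw, trigger and grip run to the right of it. Next I fit the clamp pose from the white bed.

Run:
```python
from h import *
from scipy.optimize import minimize
def rect(q):
    (c,sz,a)=cv2.minAreaRect((q[:,:2]*1000).astype(np.float32)); return np.round(c,1),np.round(sz,1),round(a,1),len(q)
S={}
for n in("top","side"):
    s=optics.snapshot(n); w=np.nan_to_num(pts(s),nan=9); g=s["frame"].min(2)
    m=(abs(w[...,0]-.55)<.1)&(w[...,1]>-.16)&(w[...,1]<.19)&(w[...,2]>.005)&(w[...,2]<.016)
    print(n,np.percentile(g[m],[5,25,50,75,95]))
    m&=g>0.75*np.percentile(g[m],90)
    k,lab,st,_=cv2.connectedComponentsWithStats(m.astype(np.uint8)); m=lab==1+np.argmax(st[1:,4])
    q=w[m]; S[n]=q; print("bed",rect(q))
    # robust fit of 80x270 rectangle: long edges
    d=np.array([np.sin(np.radians(0)),1])
    def ext(a):
        y=np.array([-np.sin(a),np.cos(a)]); x=np.array([y[1],-y[0]])
        X=q[:,:2]@x; Y=q[:,:2]@y; return X,Y
    for deg in range(3,13):
        X,Y=ext(np.radians(deg) if 0 else -np.radians(-deg)); 
    best=min(((np.subtract(*np.percentile(ext(np.radians(d))[0],[99,1])),d) for d in np.arange(-15,15,.25)))
    a=np.radians(best[1]);X,Y=ext(a);px=np.percentile(X,[.5,99.5]);py=np.percentile(Y,[.5,99.5])
    y=np.array([-np.sin(a),np.cos(a)]);x=np.array([y[1],-y[0]])
    print("yaw",best[1],np.diff(px),np.diff(py),"centre",x*px.mean()+y*py.mean(), "origin", x*px.mean()+y*(py.mean()+.03))
    m=(abs(w[...,0]-.55)<.1)&(w[...,1]>.08)&(w[...,1]<.2)&(w[...,2]>.058)&(w[...,2]<.075)
    print("bracket top",rect(w[m]))
    m=(abs(w[...,0]-.55)<.1)&(w[...,1]>-.16)&(w[...,1]<.05)&(w[...,2]>.14)
    o=x*px.mean()+y*(py.mean()+.03)
    p=w[m]; L=np.c_[(p[:,:2]-o)@x,(p[:,:2]-o)@y,p[:,2]]
    for lo,hi in((-.2,-.12),(-.12,0)):
        l=L[(L[:,1]>lo)&(L[:,1]<hi)]; print(len(l),np.round(np.percentile(l,[2,50,98],0),3).tolist())
    m=(abs(w[...,0]-.55)<.1)&(w[...,1]>.03)&(w[...,1]<.12)&(w[...,2]>.03)&(w[...,2]<.06)
    p=w[m]; L=np.c_[(p[:,:2]-o)@x,(p[:,:2]-o)@y,p[:,2]]; l=L[L[:,1]<.075]
    print("jaw front y",np.round(np.percentile(l,[2,50,90,98],0),3).tolist())
```

```text
top [ 84. 137. 156. 160. 163.]
bed (array([545.4,  27.7]), array([269.1,  80.4]), 82.0, 1260)
yaw -8.5 [0.07944891] [0.26434956] centre [0.54485214 0.02724859] origin [0.54928642 0.05691907]
bracket top (array([567.4, 121.6]), array([53.8, 71.5]), 14.2, 59)
88 [[-0.013, -0.156, 0.143], [0.0, -0.147, 0.15], [0.015, -0.138, 0.155]]
64 [[-0.01, -0.072, 0.147], [-0.0, -0.064, 0.156], [0.01, -0.055, 0.16]]
jaw front y [[-0.018, -0.026, 0.034], [-0.002, 0.008, 0.043], [0.008, 0.026, 0.055], [0.014, 0.029, 0.057]]
side [100. 145. 187. 196. 197.]
bed (array([545.9,  26.9]), array([269. ,  79.7]), 82.2, 1035)
yaw -15.0 [0.07741918] [0.26090433] centre [0.53141399 0.02630747] origin [0.53917856 0.05528525]
bracket top (array([552. , 124.5]), array([68.9, 56.4]), 60.7, 90)
146 [[0.014, -0.153, 0.141], [0.025, -0.147, 0.151], [0.041, -0.135, 0.155]]
98 [[0.007, -0.069, 0.141], [0.017, -0.063, 0.155], [0.029, -0.053, 0.16]]
jaw front y [[-0.01, -0.019, 0.033], [0.008, 0.022, 0.044], [0.02, 0.029, 0.056], [0.025, 0.032, 0.058]]
```

```bash
cat >> h.py <<'E'
from scipy.spatial.transform import Rotation as R
C=np.array([.5498,.0570,0]); yawC=np.radians(-8)
def cl(x,y,z): 
    c,s=np.cos(yawC),np.sin(yawC); return C+np.array([c*x-s*y,s*x+c*y,z])
def plan(wps):
    """wps: (xyz, yaw_deg of tool x, rows); prints rows in tool axes"""
    o=ctrl.observe(); p,M=np.array(o["eef_pos"]),np.array(o["ee_rot"])
    y0=np.degrees(np.arctan2(M[1,0],M[0,0])); print("t",o["time_s"],"at",p.round(4),"yaw",y0.round(1),"tilt",(M[:,1]+[0,0,1]).round(3),"grip",o["grip_width"])
    for q,yaw,n in wps:
        a=np.radians(yaw); T=np.array([[np.cos(a),0,-np.sin(a)],[np.sin(a),0,np.cos(a)],[0,-1,0]])
        rot=R.from_matrix(M.T@T).as_rotvec()/n; st=(np.array(q)-p)/n
        for i in range(n):
            d=100*M.T@st; print([*d.round(2),*rot.round(3)]); M=M@R.from_rotvec(rot).as_matrix()
        p=np.array(q,float);M=T; print("--")
E
python3 - <<'E'
from h import *
plan([([.40,.12,.22],0,9),([.468,-.348,.16],-72,9)])
E
```

```text
t 0.8 at [0.1455 0.5563 0.214 ] yaw 75.3 tilt [0. 0. 0.] grip 0.09112760447823891
[np.float64(-3.97), np.float64(-0.07), np.float64(-3.96), np.float64(-0.0), np.float64(0.146), np.float64(0.0)]
[np.float64(-3.36), np.float64(-0.07), np.float64(-4.5), np.float64(-0.0), np.float64(0.146), np.float64(0.0)]
[np.float64(-2.66), np.float64(-0.07), np.float64(-4.94), np.float64(-0.0), np.float64(0.146), np.float64(0.0)]
[np.float64(-1.92), np.float64(-0.07), np.float64(-5.27), np.float64(-0.0), np.float64(0.146), np.float64(0.0)]
[np.float64(-1.13), np.float64(-0.07), np.float64(-5.5), np.float64(-0.0), np.float64(0.146), np.float64(0.0)]
[np.float64(-0.32), np.float64(-0.07), np.float64(-5.6), np.float64(-0.0), np.float64(0.146), np.float64(0.0)]
[np.float64(0.5), np.float64(-0.07), np.float64(-5.59), np.float64(-0.0), np.float64(0.146), np.float64(0.0)]
[np.float64(1.31), np.float64(-0.07), np.float64(-5.46), np.float64(-0.0), np.float64(0.146), np.float64(0.0)]
[np.float64(2.09), np.float64(-0.07), np.float64(-5.21), np.float64(-0.0), np.float64(0.146), np.float64(0.0)]
--
[np.float64(0.
[... 255 characters left out ...]
, np.float64(0.0), np.float64(0.14), np.float64(0.0)]
[np.float64(2.81), np.float64(0.67), np.float64(-4.44), np.float64(0.0), np.float64(0.14), np.float64(0.0)]
[np.float64(3.4), np.float64(0.67), np.float64(-4.01), np.float64(0.0), np.float64(0.14), np.float64(0.0)]
[np.float64(3.92), np.float64(0.67), np.float64(-3.5), np.float64(0.0), np.float64(0.14), np.float64(0.0)]
[np.float64(4.37), np.float64(0.67), np.float64(-2.92), np.float64(0.0), np.float64(0.14), np.float64(0.0)]
[np.float64(4.73), np.float64(0.67), np.float64(-2.28), np.float64(0.0), np.float64(0.14), np.float64(0.0)]
[np.float64(5.0), np.float64(0.67), np.float64(-1.6), np.float64(0.0), np.float64(0.14), np.float64(0.0)]
--
```

Emit:
apply_moves(
  motion=[
    {"dx": -4, "dz": -4, "ry": 0.146},
    {"dx": -3.4, "dz": -4.5, "ry": 0.146},
    {"dx": -2.7, "dz": -4.9, "ry": 0.146},
    {"dx": -1.9, "dz": -5.3, "ry": 0.146},
    {"dx": -1.1, "dz": -5.5, "ry": 0.146},
    {"dx": -0.3, "dz": -5.6, "ry": 0.146},
    {"dx": 0.5, "dz": -5.6, "ry": 0.146},
    {"dx": 1.3, "dz": -5.5, "ry": 0.146},
    {"dx": 2.1, "dz": -5.2, "ry": 0.146},
    {"dx": 0.8, "dy": 0.6, "dz": -5.2, "ry": 0.14},
    {"dx": 1.5, "dy": 0.6, "dz": -5.0, "ry": 0.14},
    {"dx": 2.2, "dy": 0.6, "dz": -4.8, "ry": 0.14},
    {"dx": 2.8, "dy": 0.6, "dz": -4.4, "ry": 0.14},
    {"dx": 3.4, "dy": 0.6, "dz": -4.0, "ry": 0.14},
    {"dx": 3.9, "dy": 0.6, "dz": -3.5, "ry": 0.14},
    {"dx": 4.4, "dy": 0.6, "dz": -2.9, "ry": 0.14},
    {"dx": 4.7, "dy": 0.6, "dz": -2.3, "ry": 0.14},
    {"dx": 5.0, "dy": 0.6, "dz": -1.6, "ry": 0.14},
  ],
)

```text
validation failed for argument at $.mo...
```

Run:
```python
from h import *
plan([([.468,-.348,.16],-72,4)])
```

```text
t 0.8 at [0.1455 0.5563 0.214 ] yaw 75.3 tilt [0. 0. 0.] grip 0.09112760447823891
[np.float64(-19.83), np.float64(1.35), np.float64(-13.52), np.float64(-0.0), np.float64(0.643), np.float64(0.0)]
[np.float64(-7.77), np.float64(1.35), np.float64(-22.71), np.float64(-0.0), np.float64(0.643), np.float64(0.0)]
[np.float64(7.4), np.float64(1.35), np.float64(-22.83), np.float64(-0.0), np.float64(0.643), np.float64(0.0)]
[np.float64(19.61), np.float64(1.35), np.float64(-13.84), np.float64(-0.0), np.float64(0.643), np.float64(0.0)]
--
```

Emit:
apply_moves(
  motion=[
    {"dx": -4.0, "dy": 0.0, "dz": -4.0, "rx": 0.0, "ry": 0.146, "rz": 0.0, "grip": 9.0},
  ],
)

```text
time_s: 0.92
eef_pos: [0.1736, 0.5092, 0.2135]
ee_rot: [[0.391, 0.0, -0.92], [0.92, 0.002, 0.391], [0.001, -1.0, 0.0]]
contact_force: [0.4, -0.3, -0.0]
grip_width: 0.0902
```

Emit:
apply_moves(
  motion=[
    {"dx": -3.4, "dy": 0, "dz": -4.5, "rx": 0, "ry": 0.146, "rz": 0, "grip": 9},
    {"dx": -2.7, "dy": 0, "dz": -4.9, "rx": 0, "ry": 0.146, "rz": 0, "grip": 9},
    {"dx": -1.9, "dy": 0, "dz": -5.3, "rx": 0, "ry": 0.146, "rz": 0, "grip": 9},
    {"dx": -1.1, "dy": 0, "dz": -5.5, "rx": 0, "ry": 0.146, "rz": 0, "grip": 9},
    {"dx": -0.3, "dy": 0, "dz": -5.6, "rx": 0, "ry": 0.146, "rz": 0, "grip": 9},
    {"dx": 0.5, "dy": 0, "dz": -5.6, "rx": 0, "ry": 0.146, "rz": 0, "grip": 9},
    {"dx": 1.3, "dy": 0, "dz": -5.5, "rx": 0, "ry": 0.146, "rz": 0, "grip": 9},
    {"dx": 2.1, "dy": 0, "dz": -5.2, "rx": 0, "ry": 0.146, "rz": 0, "grip": 9},
    {"dx": 0.8, "dy": 0.6, "dz": -5.2, "rx": 0, "ry": 0.14, "rz": 0, "grip": 9},
    {"dx": 1.5, "dy": 0.6, "dz": -5, "rx": 0, "ry": 0.14, "rz": 0, "grip": 9},
    {"dx": 2.2, "dy": 0.6, "dz": -4.8, "rx": 0, "ry": 0.14, "rz": 0, "grip": 9},
    {"dx": 2.8, "dy": 0.6, "dz": -4.4, "rx": 0, "ry": 0.14, "rz": 0, "grip": 9},
    {"dx": 3.4, "dy": 0.6, "dz": -4, "rx": 0, "ry": 0.14, "rz": 0, "grip": 9},
    {"dx": 3.9, "dy": 0.6, "dz": -3.5, "rx": 0, "ry": 0.14, "rz": 0, "grip": 9},
    {"dx": 4.4, "dy": 0.6, "dz": -2.9, "rx": 0, "ry": 0.14, "rz": 0, "grip": 9},
    {"dx": 4.7, "dy": 0.6, "dz": -2.3, "rx": 0, "ry": 0.14, "rz": 0, "grip": 9},
  ],
)

```text
time_s: 2.92
eef_pos: [0.4431, -0.3266, 0.1662]
ee_rot: [[0.367, 0.018, 0.93], [-0.93, 0.004, 0.367], [0.002, -1.0, 0.018]]
contact_force: [1.4, 0.5, 0.5]
grip_width: 0.09
```

Run:
```python
from h import *
plan([([.468,-.348,.16],-72,4)])
```

```text
t 2.925 at [ 0.4431 -0.3266  0.1662] yaw -68.5 tilt [0.018 0.004 0.   ] grip 0.09000811085522585
[np.float64(0.73), np.float64(0.16), np.float64(0.38), np.float64(-0.004), np.float64(0.015), np.float64(0.0)]
[np.float64(0.72), np.float64(0.16), np.float64(0.39), np.float64(-0.004), np.float64(0.015), np.float64(0.0)]
[np.float64(0.71), np.float64(0.16), np.float64(0.4), np.float64(-0.004), np.float64(0.015), np.float64(0.0)]
[np.float64(0.71), np.float64(0.16), np.float64(0.41), np.float64(-0.004), np.float64(0.015), np.float64(0.0)]
--
```

Go to hover, then remeasure the block with the wrist camera.

Emit:
apply_moves(
  motion=[
    {"dx": 1.45, "dy": 0.3, "dz": 0.8, "rx": -0.009, "ry": 0.03, "rz": 0, "grip": 9},
    {"dx": 1.4, "dy": 0.3, "dz": 0.8, "rx": -0.009, "ry": 0.03, "rz": 0, "grip": 9},
    {"dx": 0, "dy": 0, "dz": 0, "rx": 0, "ry": 0, "rz": 0, "grip": 9},
  ],
)

```text
time_s: 3.3
eef_pos: [0.468, -0.3527, 0.1591]
ee_rot: [[0.303, -0.001, 0.953], [-0.953, -0.002, 0.303], [0.002, -1.0, -0.001]]
contact_force: [-0.3, -0.0, 0.5]
grip_width: 0.0899
```

Run:
```python
from h import *
s=optics.snapshot("wrist"); w=pts(s); cv2.imwrite("pics/w1.png",s["frame"])
w=np.nan_to_num(w,nan=9)
m=(abs(w[...,0]-.468)<.07)&(abs(w[...,1]+.348)<.07)&(w[...,2]>.042)&(w[...,2]<.058)&(s["frame"].max(2)<90)
k,lab,st,_=cv2.connectedComponentsWithStats(m.astype(np.uint8))
for i in range(1,k):
    if st[i,4]>200: print(st[i],cv2.minAreaRect((w[lab==i][:,:2]*1000).astype(np.float32)),np.median(w[lab==i][:,2]))
plan([([.468,-.348,.012],-72,5)])
```

```text
[ 245  181   59   37 2094] ((471.0635986328125, -349.32147216796875), (35.802574157714844, 57.98963165283203), 17.741750717163086) 0.05128843408412945
t 3.35 at [ 0.4674 -0.3522  0.1593] yaw -72.4 tilt [-0.001 -0.002  0.   ] grip 0.09007149830553407
[np.float64(-0.08), np.float64(2.95), np.float64(0.04), np.float64(0.0), np.float64(-0.001), np.float64(0.0)]
[np.float64(-0.08), np.float64(2.95), np.float64(0.04), np.float64(0.0), np.float64(-0.001), np.float64(0.0)]
[np.float64(-0.08), np.float64(2.95), np.float64(0.04), np.float64(0.0), np.float64(-0.001), np.float64(0.0)]
[np.float64(-0.08), np.float64(2.95), np.float64(0.04), np.float64(0.0), np.float64(-0.001), np.float64(0.0)]
[np.float64(-0.08), np.float64(2.95), np.float64(0.04), np.float64(0.0), np.float64(-0.001), np.float64(0.0)]
--
```

View pics/w1.png

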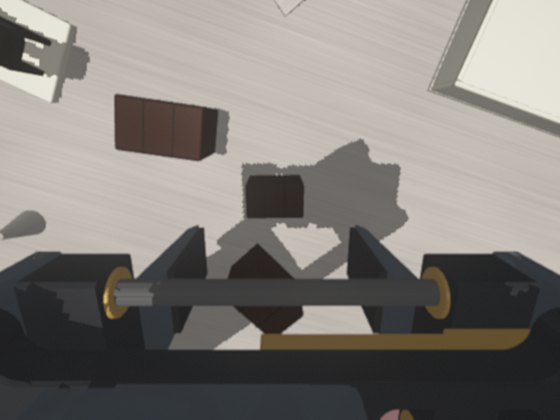

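Wrist picture: the small block is at (275,197) between the fingers' line of sight, measured 36 x 58 mm, which agrees with the other views. Descend and grasp.

Emit:
apply_moves(
  motion=[
    {"dx": -0.26, "dy": 3, "dz": 0.3, "rx": 0, "ry": 0, "rz": 0, "grip": 8.2},
    {"dx": 0, "dy": 3, "dz": 0, "rx": 0, "ry": 0, "rz": 0, "grip": 8.2},
    {"dx": 0, "dy": 3, "dz": 0, "rx": 0, "ry": 0, "rz": 0, "grip": 8.2},
    {"dx": 0, "dy": 3, "dz": 0, "rx": 0, "ry": 0, "rz": 0, "grip": 8.2},
    {"dx": 0, "dy": 2.2, "dz": 0, "rx": 0, "ry": 0, "rz": 0, "grip": 8.2},
    {"dx": 0, "dy": 0.3, "dz": 0, "rx": 0, "ry": 0, "rz": 0, "grip": 8.2},
    {"dx": 0, "dy": 0, "dz": 0, "rx": 0, "ry": 0, "rz": 0, "grip": 5},
    {"dx": 0, "dy": 0, "dz": 0, "rx": 0, "ry": 0, "rz": 0, "grip": 5},
    {"dx": 0, "dy": 0, "dz": 0, "rx": 0, "ry": 0, "rz": 0, "grip": 5},
    {"dx": 0, "dy": 0, "dz": 0, "rx": 0, "ry": 0, "rz": 0, "grip": 5},
  ],
  grip_force=15,
)

```text
time_s: 4.6
eef_pos: [0.4688, -0.3458, 0.0175]
ee_rot: [[0.309, 0.006, 0.951], [-0.951, -0.006, 0.309], [0.007, -1.0, 0.004]]
contact_force: [-0.2, -0.8, -2.0]
grip_width: 0.0579
```

Run:
```python
from h import *
o=ctrl.observe();p=np.array(o["eef_pos"])
plan([(p+[0,0,.15],-72.4,4),([.535,-.15,.21],-40,5),(cl(0,.058,.21),-8,5)])
```

```text
t 4.6 at [ 0.4688 -0.3458  0.0175] yaw -72.0 tilt [ 0.006 -0.006  0.   ] grip 0.05793714707951972
[np.float64(0.03), np.float64(-3.75), np.float64(0.01), np.float64(-0.001), np.float64(0.002), np.float64(0.002)]
[np.float64(0.02), np.float64(-3.75), np.float64(0.01), np.float64(-0.001), np.float64(0.002), np.float64(0.002)]
[np.float64(0.01), np.float64(-3.75), np.float64(0.01), np.float64(-0.001), np.float64(0.002), np.float64(0.002)]
[np.float64(0.01), np.float64(-3.75), np.float64(0.0), np.float64(-0.001), np.float64(0.002), np.float64(0.002)]
--
[np.float64(-3.33), np.float64(-0.85), np.float64(2.45), np.float64(0.0), np.float64(-0.113), np.float64(0.0)]
[np.float64(-3.03), np.float64(-0.85), np.float64(2.81), np.float64(0.0), np.float64(-0.113), np.float64(0.0)]
[np.float64(-2.7), np.float64(-0.85), np.float64(3.13), np.float64(0.0), np.float64(-0.113), np.float64(0.0)]
[np.float64(-2.33), np.float64(-0.85), np.float64(3.42), np.float64(0.0), np.float64(-0.113), np.float64(0.0)]
[np.float64(-1.93), np.float64(-0.85), np.float64(3.66), np.float64(0.0), np.float64(-0.113), np.float64(0.0)]
--
[np.float64(-3.05), np.float64(0.0), np.float64(4.35), np.float64(0.0), np.float64(-0.112), np.float64(0.0)]
[np.float64(-2.55), np.float64(0.0), np.float64(4.66), np.float64(0.0), np.float64(-0.112), np.float64(0.0)]
[np.float64(-2.01), np.float64(0.0), np.float64(4.91), np.float64(0.0), np.float64(-0.112), np.float64(0.0)]
[np.float64(-1.45), np.float64(0.0), np.float64(5.11), np.float64(0.0), np.float64(-0.112), np.float64(0.0)]
[np.float64(-0.87), np.float64(0.0), np.float64(5.24), np.float64(0.0), np.float64(-0.112), np.float64(0.0)]
--
```

Emit:
apply_moves(
  motion=[
    {"dx": 0, "dy": -3.75, "dz": 0, "rx": 0, "ry": 0, "rz": 0, "grip": 5},
    {"dx": 0, "dy": -3.75, "dz": 0, "rx": 0, "ry": 0, "rz": 0, "grip": 5},
    {"dx": 0, "dy": -3.75, "dz": 0, "rx": 0, "ry": 0, "rz": 0, "grip": 5},
    {"dx": 0, "dy": -3.75, "dz": 0, "rx": 0, "ry": 0, "rz": 0, "grip": 5},
    {"dx": -3.3, "dy": -0.85, "dz": 2.4, "rx": 0, "ry": -0.113, "rz": 0, "grip": 5},
    {"dx": -3, "dy": -0.85, "dz": 2.8, "rx": 0, "ry": -0.113, "rz": 0, "grip": 5},
    {"dx": -2.7, "dy": -0.85, "dz": 3.1, "rx": 0, "ry": -0.113, "rz": 0, "grip": 5},
    {"dx": -2.3, "dy": -0.85, "dz": 3.4, "rx": 0, "ry": -0.113, "rz": 0, "grip": 5},
    {"dx": -1.9, "dy": -0.85, "dz": 3.7, "rx": 0, "ry": -0.113, "rz": 0, "grip": 5},
  ],
)

```text
time_s: 5.72
eef_pos: [0.5309, -0.1452, 0.215]
ee_rot: [[0.778, 0.003, 0.628], [-0.628, -0.003, 0.778], [0.004, -1.0, -0.0]]
contact_force: [0.7, -0.0, -1.8]
grip_width: 0.0578
```

Run:
```python
from h import *
plan([(cl(0,.058,.21),-8,6)])
```

```text
t 5.725 at [ 0.5309 -0.1452  0.215 ] yaw -38.9 tilt [ 0.003 -0.003  0.   ] grip 0.057846554213172266
[np.float64(-2.37), np.float64(0.07), np.float64(3.65), np.float64(0.0), np.float64(-0.09), np.float64(0.001)]
[np.float64(-2.03), np.float64(0.07), np.float64(3.85), np.float64(0.0), np.float64(-0.09), np.float64(0.001)]
[np.float64(-1.68), np.float64(0.08), np.float64(4.01), np.float64(0.0), np.float64(-0.09), np.float64(0.001)]
[np.float64(-1.31), np.float64(0.08), np.float64(4.15), np.float64(0.0), np.float64(-0.09), np.float64(0.001)]
[np.float64(-0.93), np.float64(0.08), np.float64(4.25), np.float64(0.0), np.float64(-0.09), np.float64(0.001)]
[np.float64(-0.55), np.float64(0.08), np.float64(4.32), np.float64(0.0), np.float64(-0.09), np.float64(0.001)]
--
```

Emit:
apply_moves(
  motion=[
    {"dx": -2.4, "dy": 0, "dz": 3.6, "rx": 0, "ry": -0.09, "rz": 0, "grip": 5},
    {"dx": -2, "dy": 0, "dz": 3.8, "rx": 0, "ry": -0.09, "rz": 0, "grip": 5},
    {"dx": -1.7, "dy": 0, "dz": 4, "rx": 0, "ry": -0.09, "rz": 0, "grip": 5},
    {"dx": -1.3, "dy": 0, "dz": 4.1, "rx": 0, "ry": -0.09, "rz": 0, "grip": 5},
    {"dx": -0.9, "dy": 0, "dz": 4.2, "rx": 0, "ry": -0.09, "rz": 0, "grip": 5},
    {"dx": -0.5, "dy": 0, "dz": 4.3, "rx": 0, "ry": -0.09, "rz": 0, "grip": 5},
    {"dx": 0, "dy": 0, "dz": 0, "rx": 0, "ry": 0, "rz": 0, "grip": 5},
  ],
)

```text
time_s: 6.6
eef_pos: [0.5548, 0.1236, 0.2148]
ee_rot: [[0.993, 0.004, 0.117], [-0.117, -0.002, 0.993], [0.004, -1.0, -0.002]]
contact_force: [0.5, -1.1, -1.8]
grip_width: 0.0576
```

Run:
```python
from h import *
plan([(cl(0,.058,.21),-8,1),(cl(0,.058,.028),-8,6)])
s=optics.snapshot("wrist"); w=np.nan_to_num(pts(s),nan=9); cv2.imwrite("pics/w2.png",s["frame"])
t=optics.snapshot("top"); cv2.imwrite("pics/t2.png",np.clip(cv2.resize(t["frame"][160:240,190:330],None,fx=5,fy=5)*1.4,0,255).astype(np.uint8))
def loc(p): 
    c,s_=np.cos(yawC),np.sin(yawC); d=p-C; return np.stack([c*d[...,0]+s_*d[...,1],-s_*d[...,0]+c*d[...,1],p[...,2]],-1)
for n,w in(("wrist",w),("top",np.nan_to_num(pts(t),nan=9))):
    L=loc(w)
    m=(abs(L[...,0])<.045)&(L[...,1]>.06)&(L[...,1]<.12)&(abs(L[...,2]-.064)<.006)
    print(n,"bracket top",m.sum(),np.percentile(L[m],[3,50,97],0).round(4).tolist() if m.any() else 0)
    m=(abs(L[...,0])<.025)&(L[...,1]>-.03)&(L[...,1]<.06)&(L[...,2]>.048)&(L[...,2]<.062)
    print(n,"jaw top",m.sum(),np.percentile(L[m],[3,50,97],0).round(4).tolist() if m.any() else 0)
```

```text
t 6.6 at [0.5548 0.1236 0.2148] yaw -6.7 tilt [ 0.004 -0.002  0.   ] grip 0.057603463214500786
[np.float64(0.41), np.float64(0.48), np.float64(-0.88), np.float64(0.002), np.float64(0.022), np.float64(0.004)]
--
[np.float64(0.0), np.float64(3.03), np.float64(0.0), np.float64(0.0), np.float64(0.0), np.float64(0.0)]
[np.float64(0.0), np.float64(3.03), np.float64(0.0), np.float64(0.0), np.float64(0.0), np.float64(0.0)]
[np.float64(0.0), np.float64(3.03), np.float64(0.0), np.float64(0.0), np.float64(0.0), np.float64(0.0)]
[np.float64(0.0), np.float64(3.03), np.float64(0.0), np.float64(0.0), np.float64(0.0), np.float64(0.0)]
[np.float64(0.0), np.float64(3.03), np.float64(0.0), np.float64(0.0), np.float64(0.0), np.float64(0.0)]
[np.float64(0.0), np.float64(3.03), np.float64(0.0), np.float64(0.0), np.float64(0.0), np.float64(0.0)]
--
wrist bracket top 354 [[-0.026, 0.0853, 0.0595], [0.0038, 0.0887, 0.0653], [0.0308, 0.0912, 0.0669]]
wrist jaw top 0 0
top bracket top 0 0
top jaw top 46 [[-0.0172, 0.0196, 0.0492], [-0.0023, 0.0241, 0.054], [0.0152, 0.0291, 0.0583]]
```

View pics/w2.png

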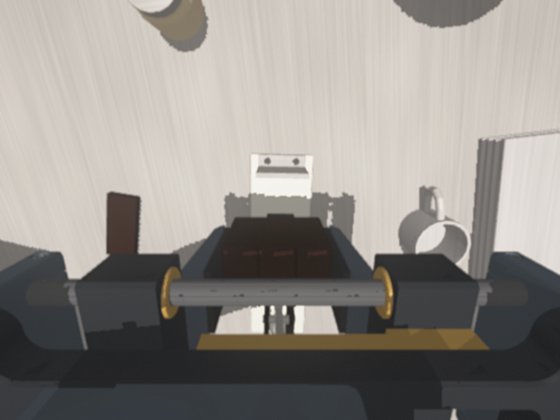

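Wrist picture: the block is held level at (275,250), with the bracket behind it at (282,175), the cup well clear at (435,235) and the flat bar at (125,220). The bracket measures where the fit predicts (y 85 to 91 mm) and the jaw front is near 29 mm, so I aim the block at y ≈ 57.5 mm.

Emit:
apply_moves(
  motion=[
    {"dx": 0.5, "dy": 0.5, "dz": -0.9, "rx": 0.002, "ry": 0.022, "rz": 0.004, "grip": 5},
    {"dx": 0, "dy": 3.4, "dz": 0, "rx": 0, "ry": 0, "rz": 0, "grip": 5},
    {"dx": 0, "dy": 3.4, "dz": 0, "rx": 0, "ry": 0, "rz": 0, "grip": 5},
    {"dx": 0, "dy": 3.4, "dz": 0, "rx": 0, "ry": 0, "rz": 0, "grip": 5},
    {"dx": 0, "dy": 2.5, "dz": 0, "rx": 0, "ry": 0, "rz": 0, "grip": 5},
    {"dx": 0, "dy": 0, "dz": 0, "rx": 0, "ry": 0, "rz": 0, "grip": 5},
  ],
)

```text
time_s: 7.45
eef_pos: [0.5599, 0.0997, 0.079]
ee_rot: [[0.987, 0.0, 0.16], [-0.16, -0.004, 0.987], [0.001, -1.0, -0.004]]
contact_force: [-0.8, 0.5, -1.2]
grip_width: 0.058
```

Run:
```python
from h import *
plan([(cl(0.001,.0575,.028),-8,2)]); print(ctrl.observe()["contact_force"])
```

```text
t 7.45 at [0.5599 0.0997 0.079 ] yaw -9.2 tilt [ 0.    -0.004  0.   ] grip 0.058029791792495136
[np.float64(-0.17), np.float64(2.55), np.float64(0.7), np.float64(0.002), np.float64(-0.01), np.float64(0.0)]
[np.float64(-0.16), np.float64(2.55), np.float64(0.69), np.float64(0.002), np.float64(-0.01), np.float64(0.0)]
--
[-0.78841797  0.45876244 -1.16497513]
```

Emit:
apply_moves(
  motion=[
    {"dx": -0.33, "dy": 0, "dz": 1.35, "rx": 0.004, "ry": -0.02, "rz": 0, "grip": 5},
    {"dx": 0, "dy": 0, "dz": 0, "rx": 0, "ry": 0, "rz": 0, "grip": 5},
  ],
)

```text
time_s: 7.7
eef_pos: [0.5604, 0.1132, 0.0809]
ee_rot: [[0.99, 0.004, 0.142], [-0.142, 0.001, 0.99], [0.004, -1.0, 0.002]]
contact_force: [0.1, -0.5, -2.1]
grip_width: 0.0581
```

Run:
```python
from h import *
plan([(cl(0.001,.0575,.028),-8,3)]); print(ctrl.observe()["contact_force"])
```

```text
t 7.7 at [0.5604 0.1132 0.0809] yaw -8.1 tilt [0.004 0.001 0.   ] grip 0.05807285443750036
[np.float64(-0.06), np.float64(1.76), np.float64(0.01), np.float64(-0.001), np.float64(-0.001), np.float64(0.001)]
[np.float64(-0.06), np.float64(1.76), np.float64(0.01), np.float64(-0.001), np.float64(-0.001), np.float64(0.001)]
[np.float64(-0.06), np.float64(1.76), np.float64(0.01), np.float64(-0.001), np.float64(-0.001), np.float64(0.001)]
--
[ 0.07362571 -0.50299924 -2.05180248]
```

Emit:
apply_moves(
  motion=[
    {"dx": -0.06, "dy": 1.7, "dz": 0, "rx": 0, "ry": 0, "rz": 0, "grip": 5},
    {"dx": -0.06, "dy": 1.7, "dz": 0, "rx": 0, "ry": 0, "rz": 0, "grip": 5},
    {"dx": -0.05, "dy": 1.5, "dz": 0, "rx": 0, "ry": 0, "rz": 0, "grip": 5},
    {"dx": 0, "dy": 0, "dz": 0, "rx": 0, "ry": 0, "rz": 0, "grip": 5},
  ],
)

```text
time_s: 8.2
eef_pos: [0.5624, 0.1147, 0.0351]
ee_rot: [[0.99, 0.014, 0.14], [-0.14, 0.002, 0.99], [0.014, -1.0, 0.004]]
contact_force: [-0.4, 0.1, -1.6]
grip_width: 0.0582
```

Run:
```python
from h import *
plan([(cl(0.001,.0575,.028),-8,1)]); print(ctrl.observe()["contact_force"])
```

```text
t 8.2 at [0.5624 0.1147 0.0351] yaw -8.1 tilt [0.014 0.002 0.   ] grip 0.05823022906217766
[np.float64(-0.35), np.float64(0.71), np.float64(-0.14), np.float64(-0.004), np.float64(-0.001), np.float64(0.014)]
--
[-0.44696538  0.05475534 -1.6202933 ]
```

Emit:
apply_moves(
  motion=[
    {"dx": -0.35, "dy": 0.3, "dz": -0.1, "rx": -0.004, "ry": 0, "rz": 0.014, "grip": 5},
    {"dx": 0, "dy": 0.3, "dz": 0, "rx": 0, "ry": 0, "rz": 0, "grip": 5},
    {"dx": 0, "dy": 0.15, "dz": 0, "rx": 0, "ry": 0, "rz": 0, "grip": 5},
    {"dx": 0, "dy": 0, "dz": 0, "rx": 0, "ry": 0, "rz": 0, "grip": 5},
  ],
)

```text
time_s: 8.7
eef_pos: [0.5601, 0.1144, 0.0289]
ee_rot: [[0.99, 0.002, 0.14], [-0.14, 0.001, 0.99], [0.002, -1.0, 0.001]]
contact_force: [0.1, -0.3, -1.3]
grip_width: 0.0583
```

Run:
```python
from h import *
plan([(cl(0.001,.0575,.028),-8,1)]); print(ctrl.observe()["contact_force"])
```

```text
t 8.7 at [0.5601 0.1144 0.0289] yaw -8.0 tilt [0.002 0.001 0.   ] grip 0.05827756790657287
[np.float64(-0.12), np.float64(0.09), np.float64(-0.08), np.float64(-0.001), np.float64(-0.001), np.float64(0.002)]
--
[ 0.06113172 -0.3008048  -1.2824515 ]
```

Emit:
apply_moves(
  motion=[
    {"dx": -0.12, "dy": 0.15, "dz": -0.08, "rx": 0, "ry": 0, "rz": 0, "grip": 5},
    {"dx": 0, "dy": 0.1, "dz": 0, "rx": 0, "ry": 0, "rz": 0, "grip": 5},
    {"dx": 0, "dy": 0, "dz": 0, "rx": 0, "ry": 0, "rz": 0, "grip": 5},
  ],
)

```text
time_s: 9.07
eef_pos: [0.5587, 0.1137, 0.0269]
ee_rot: [[0.99, 0.002, 0.14], [-0.14, 0.001, 0.99], [0.002, -1.0, 0.001]]
contact_force: [0.1, 0.0, -1.2]
grip_width: 0.0577
```

Emit:
apply_moves(
  motion=[
    {"dx": 0, "dy": 0, "dz": 0, "rx": 0, "ry": 0, "rz": 0, "grip": 7.4},
    {"dx": 0, "dy": 0, "dz": 0, "rx": 0, "ry": 0, "rz": 0, "grip": 7.4},
    {"dx": 0, "dy": 0, "dz": 0, "rx": 0, "ry": 0, "rz": 0, "grip": 7.4},
    {"dx": 0, "dy": -2, "dz": 0, "rx": 0, "ry": 0, "rz": 0, "grip": 7.4},
    {"dx": 0, "dy": -4, "dz": 0, "rx": 0, "ry": 0, "rz": 0, "grip": 7.4},
    {"dx": 0, "dy": -5, "dz": 0, "rx": 0, "ry": 0, "rz": 0, "grip": 7.4},
    {"dx": 0, "dy": -5, "dz": 0, "rx": 0, "ry": 0, "rz": 0, "grip": 7.4},
    {"dx": 0, "dy": -2, "dz": 0, "rx": 0, "ry": 0, "rz": 0, "grip": 7.4},
    {"dx": 0, "dy": 0, "dz": 0, "rx": 0, "ry": 0, "rz": 0, "grip": 7.4},
  ],
)

```text
time_s: 10.2
eef_pos: [0.5586, 0.1137, 0.2122]
ee_rot: [[0.99, 0.003, 0.14], [-0.14, 0.001, 0.99], [0.003, -1.0, 0.002]]
contact_force: [-0.1, -0.1, -0.1]
grip_width: 0.0737
```

```bash
cat >> h.py <<'E'
def loc(p): 
    c,s_=np.cos(yawC),np.sin(yawC); d=p-C; return np.stack([c*d[...,0]+s_*d[...,1],-s_*d[...,0]+c*d[...,1],p[...,2]],-1)
E
python3 - <<'E'
from h import *
im=[]
for n in("wrist","side"):
    s=optics.snapshot(n); L=loc(np.nan_to_num(pts(s),nan=9))
    m=(abs(L[...,0])<.05)&(L[...,1]>.0)&(L[...,1]<.083)&(abs(L[...,2]-.061)<.004)
    if m.sum()>20: print(n,m.sum(),cv2.minAreaRect((L[m][:,:2]*1000).astype(np.float32)),np.median(L[m][:,2]))
    im.append(s["frame"])
a=cv2.resize(im[0],(400,300)); b=cv2.resize(im[1][130:270,230:390],(343,300))
cv2.imwrite("pics/p3.png",np.clip(np.hstack([a,b])*1.3,0,255).astype(np.uint8))
k=cl(0,-.0645,.131)
plan([(cl(0,-.0645,.235),-98,8)])
E
```

```text
wrist 1612 ((1.6090526580810547, 48.66007995605469), (55.812313079833984, 57.72514343261719), 89.79049682617188) 0.061353194051328885
side 278 ((-1.581695556640625, 48.08628845214844), (58.47457504272461, 58.18008041381836), 88.44842529296875) 0.061425016270547306
t 10.3 at [0.5574 0.1134 0.21  ] yaw -8.0 tilt [-0.001  0.     0.   ] grip 0.07395704037609654
[np.float64(0.0), np.float64(-0.31), np.float64(-1.52), np.float64(0.0), np.float64(0.196), np.float64(-0.0)]
[np.float64(0.3), np.float64(-0.31), np.float64(-1.49), np.float64(0.0), np.float64(0.196), np.float64(-0.0)]
[np.float64(0.58), np.float64(-0.31), np.float64(-1.4), np.float64(0.0), np.float64(0.196), np.float64(-0.0)]
[np.float64(0.85), np.float64(-0.31), np.float64(-1.26), np.float64(0.0), np.float64(0.196), np.float64(-0.0)]
[np.float64(1.08), np.float64(-0.31), np.float64(-1.07), np.float64(0.0), np.float64(0.196), np.float64(-0.0)]
[np.float64(1.26), np.float64(-0.31), np.float64(-0.84), np.float64(0.0), np.float64(0.196), np.float64(-0.0)]
[np.float64(1.4), np.float64(-0.31), np.float64(-0.58), np.float64(0.0), np.float64(0.196), np.float64(-0.0)]
[np.float64(1.49), np.float64(-0.31), np.float64(-0.29), np.float64(0.0), np.float64(0.196), np.float64(-0.0)]
--
```

View pics/p3.png

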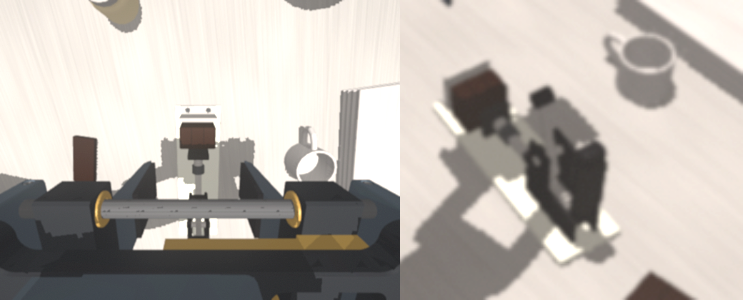

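The block (now at (197,133) in the left panel) stands upright and centred just in front of the bracket, its far edge at y ≈ 77 mm, and it is released. Now to the trigger.

Run:
```python
from h import *
plan([(cl(0,-.0645,.21),82,10)])
```

```text
t 10.3 at [0.5574 0.1134 0.21  ] yaw -8.0 tilt [-0.001  0.     0.   ] grip 0.07395704037609654
[np.float64(0.0), np.float64(-0.0), np.float64(-1.21), np.float64(-0.0), np.float64(-0.157), np.float64(-0.0)]
[np.float64(-0.19), np.float64(0.0), np.float64(-1.2), np.float64(-0.0), np.float64(-0.157), np.float64(-0.0)]
[np.float64(-0.37), np.float64(0.0), np.float64(-1.16), np.float64(-0.0), np.float64(-0.157), np.float64(-0.0)]
[np.float64(-0.55), np.float64(0.0), np.float64(-1.08), np.float64(-0.0), np.float64(-0.157), np.float64(-0.0)]
[np.float64(-0.71), np.float64(0.0), np.float64(-0.98), np.float64(-0.0), np.float64(-0.157), np.float64(-0.0)]
[np.float64(-0.86), np.float64(0.0), np.float64(-0.86), np.float64(-0.0), np.float64(-0.157), np.float64(-0.0)]
[np.float64(-0.98), np.float64(0.0), np.float64(-0.72), np.float64(-0.0), np.float64(-0.157), np.float64(-0.0)]
[np.float64(-1.08), np.float64(0.0), np.float64(-0.55), np.float64(-0.0), np.float64(-0.157), np.float64(-0.0)]
[np.float64(-1.15), np.float64(0.0), np.float64(-0.38), np.float64(-0.0), np.float64(-0.157), np.float64(-0.0)]
[np.float64(-1.2), np.float64(0.0), np.float64(-0.19), np.float64(-0.0), np.float64(-0.157), np.float64(-0.0)]
--
```

Emit:
apply_moves(
  motion=[
    {"dx": 0, "dy": 0, "dz": -1.2, "rx": 0, "ry": -0.157, "rz": 0, "grip": 4.5},
    {"dx": -0.2, "dy": 0, "dz": -1.2, "rx": 0, "ry": -0.157, "rz": 0, "grip": 4.5},
    {"dx": -0.4, "dy": 0, "dz": -1.2, "rx": 0, "ry": -0.157, "rz": 0, "grip": 4.5},
    {"dx": -0.55, "dy": 0, "dz": -1.1, "rx": 0, "ry": -0.157, "rz": 0, "grip": 4.5},
    {"dx": -0.7, "dy": 0, "dz": -1, "rx": 0, "ry": -0.157, "rz": 0, "grip": 4.5},
    {"dx": -0.85, "dy": 0, "dz": -0.85, "rx": 0, "ry": -0.157, "rz": 0, "grip": 4.5},
    {"dx": -1, "dy": 0, "dz": -0.7, "rx": 0, "ry": -0.157, "rz": 0, "grip": 4.5},
    {"dx": -1.1, "dy": 0, "dz": -0.55, "rx": 0, "ry": -0.157, "rz": 0, "grip": 4.5},
    {"dx": -1.15, "dy": 0, "dz": -0.4, "rx": 0, "ry": -0.157, "rz": 0, "grip": 4.5},
    {"dx": -1.2, "dy": 0, "dz": -0.2, "rx": 0, "ry": -0.157, "rz": 0, "grip": 4.5},
    {"dx": 0, "dy": 0, "dz": 0, "rx": 0, "ry": 0, "rz": 0, "grip": 4.5},
  ],
)

```text
time_s: 11.68
eef_pos: [0.5319, -0.0119, 0.1879]
ee_rot: [[0.089, -0.043, -0.995], [0.996, -0.002, 0.09], [-0.005, -0.999, 0.042]]
contact_force: [-0.3, 0.3, 0.3]
grip_width: 0.0449
```

Run:
```python
from h import *
plan([(cl(0,-.0645,.21),82,1),(cl(0,-.0645,.131),82,3)])
```

```text
t 11.675 at [ 0.5319 -0.0119  0.1879] yaw 84.9 tilt [-0.043 -0.002  0.001] grip 0.0448838175402825
[np.float64(0.56), np.float64(-2.25), np.float64(-0.75), np.float64(-0.042), np.float64(0.05), np.float64(-0.006)]
--
[np.float64(0.0), np.float64(2.63), np.float64(0.0), np.float64(0.0), np.float64(0.0), np.float64(0.0)]
[np.float64(0.0), np.float64(2.63), np.float64(0.0), np.float64(0.0), np.float64(0.0), np.float64(0.0)]
[np.float64(0.0), np.float64(2.63), np.float64(0.0), np.float64(0.0), np.float64(0.0), np.float64(0.0)]
--
```

Emit:
apply_moves(
  motion=[
    {"dx": 0.5, "dy": 0, "dz": -0.8, "rx": -0.042, "ry": 0.05, "rz": -0.006, "grip": 4.5},
    {"dx": 0, "dy": 0, "dz": 0, "rx": 0, "ry": 0, "rz": 0, "grip": 4.5},
  ],
)

```text
time_s: 11.92
eef_pos: [0.5394, -0.0068, 0.185]
ee_rot: [[0.145, -0.004, -0.989], [0.989, 0.0, 0.145], [-0.0, -1.0, 0.004]]
contact_force: [-0.2, 0.2, 0.4]
grip_width: 0.0448
```

Run:
```python
from h import *
plan([(cl(0,-.0645,.131),82,3)])
```

```text
t 11.925 at [ 0.5394 -0.0068  0.185 ] yaw 81.6 tilt [-0.004  0.     0.   ] grip 0.044824953381181386
[np.float64(0.01), np.float64(1.8), np.float64(-0.06), np.float64(-0.001), np.float64(-0.002), np.float64(-0.0)]
[np.float64(0.01), np.float64(1.8), np.float64(-0.05), np.float64(-0.001), np.float64(-0.002), np.float64(-0.0)]
[np.float64(0.0), np.float64(1.8), np.float64(-0.05), np.float64(-0.001), np.float64(-0.002), np.float64(-0.0)]
--
```

Emit:
apply_moves(
  motion=[
    {"dx": 0, "dy": 1.8, "dz": -0.05, "rx": 0, "ry": 0, "rz": 0, "grip": 4.5},
    {"dx": 0, "dy": 1.8, "dz": -0.05, "rx": 0, "ry": 0, "rz": 0, "grip": 4.5},
    {"dx": 0, "dy": 1.6, "dz": -0.05, "rx": 0, "ry": 0, "rz": 0, "grip": 4.5},
    {"dx": 0, "dy": 0, "dz": 0, "rx": 0, "ry": 0, "rz": 0, "grip": 1.2},
    {"dx": 0, "dy": 0, "dz": 0, "rx": 0, "ry": 0, "rz": 0, "grip": 1.2},
    {"dx": 0, "dy": 0, "dz": 0, "rx": 0, "ry": 0, "rz": 0, "grip": 1.2},
    {"dx": 0, "dy": 0, "dz": 0, "rx": 0, "ry": 0, "rz": 0, "grip": 1.2},
  ],
  grip_force=25,
)

```text
time_s: 12.8
eef_pos: [0.5391, -0.0084, 0.1306]
ee_rot: [[0.145, -0.011, -0.989], [0.989, -0.006, 0.145], [-0.007, -1.0, 0.01]]
contact_force: [0.7, -1.8, 0.7]
grip_width: 0.0178
```

```bash
cat >> h.py <<'E'
def meas(tag):
    o=ctrl.observe(); l=loc(np.array(o["eef_pos"])); c,s_=np.cos(yawC),np.sin(yawC); f=np.array(o["contact_force"])
    print("t",o["time_s"],"tcp clamp",l.round(4),"f clamp",np.round([c*f[0]+s_*f[1],-s_*f[0]+c*f[1],f[2]],1),"grip",round(o["grip_width"],4))
    for n in("top","side","wrist"):
        s=optics.snapshot(n); L=loc(np.nan_to_num(pts(s),nan=9)); cv2.imwrite(f"pics/{tag}_{n}.png",s["frame"]); np.save(f"{tag}_{n}.npy",L)
        m=(abs(L[...,0])<.03)&(L[...,1]>.0)&(L[...,1]<.083)&(L[...,2]>.05)&(L[...,2]<.066)
        # block top at z .06, jaw pad top z .055; profile of height along y near centre line
        g=(abs(L[...,0])<.017)&(L[...,1]>-.06)&(L[...,1]<.09)&(L[...,2]<.1)&(L[...,2]>.0)
        b=np.floor(L[g][:,1]*500).astype(int); z=L[g][:,2]
        print(n,m.sum()," ".join(f"{2*k}:{1000*np.percentile(z[b==k],90):.0f}" for k in np.unique(b)))
E
python3 - <<'E'
from h import *
meas("m0")
E
```

```text
t 12.8 tcp clamp [-0.0015 -0.0663  0.1306] f clamp [ 1.  -1.7  0.7] grip 0.0178
top 0 84:66 86:66 88:66
side 382 -60:58 -58:58 -56:56 -54:58 -52:58 -50:38 -48:28 -46:12 -44:12 -42:12 -40:29 -38:22 -36:39 -34:40 -32:37 -30:38 -28:39 -26:39 -24:40 -22:39 -20:39 -18:39 -16:40 -14:40 -12:45 -10:45 -8:47 -6:45 -4:45 -2:44 0:48 2:47 4:40 6:41 8:43 10:44 12:44 14:40 16:49 18:53 20:55 22:55 24:58 26:58 28:56 30:9 32:13 34:13 36:9 38:62 40:60 42:62 44:62 46:63 48:62 50:63 52:63 54:64 56:62 58:65 60:62 62:62 64:62 66:62 68:64 70:63 72:63 74:64 76:60 84:66 86:66 88:68
wrist 3497 -60:58 -58:58 -56:58 -54:58 -52:58 -50:43 -48:42 -46:46 -44:45 -42:43 -40:41 -38:40 -36:40 -34:40 -32:40 -30:40 -28:40 -26:40 -24:40 -22:40 -20:40 -18:40 -16:40 -14:40 -12:46 -10:47 -8:47 -6:47 -4:47 -2:48 0:47 2:46 4:44 6:42 8:44 10:42 12:43 14:43 16:44 18:55 20:57 22:57 24:57 26:57 28:56 30:12 32:12 34:12 36:12 38:57 40:61 42:62 44:62 46:62 48:62 50:62 52:62 54:62 56:62 58:62 60:62 62:62 64:62 66:62 68:62 70:62 72:62 74:62 82:62 84:65 86:66 88:66
```

Clear profile in the wrist view: jaw face at y ≈ 29.5 mm, collar front ≈ 4 mm, block 39 to 75.5 mm. The rod must advance ≈ 28 mm. First pull, nearly full:

Emit:
apply_moves(
  motion=[
    {"dx": -0.55, "dy": -0.12, "dz": 0, "rx": 0, "ry": 0, "rz": 0, "grip": 1.2},
    {"dx": -0.55, "dy": -0.1, "dz": 0, "rx": 0, "ry": 0, "rz": 0, "grip": 1.2},
    {"dx": -0.55, "dy": -0.05, "dz": 0, "rx": 0, "ry": 0, "rz": 0, "grip": 1.2},
    {"dx": -0.55, "dy": 0, "dz": 0, "rx": 0, "ry": 0, "rz": 0, "grip": 1.2},
    {"dx": -0.4, "dy": 0, "dz": 0, "rx": 0, "ry": 0, "rz": 0, "grip": 1.2},
  ],
)

```text
time_s: 13.58
eef_pos: [0.5379, -0.0166, 0.1335]
ee_rot: [[0.155, -0.004, -0.988], [0.987, 0.033, 0.154], [0.032, -0.999, 0.009]]
contact_force: [1.3, 10.7, -2.5]
grip_width: 0.0171
```

Run:
```python
from h import *
meas("m1")
```

```text
t 13.575 tcp clamp [-0.0015 -0.0745  0.1335] f clamp [-0.3 10.8 -2.5] grip 0.0171
top 198 48:62 50:62 52:61 54:63 56:62 58:63 60:62 62:62 64:62 66:60 68:62 70:62 72:61 74:63 76:58 84:58 86:65 88:66
side 380 -60:56 -58:61 -56:57 -54:58 -52:58 -50:48 -48:12 -46:12 -44:12 -42:11 -40:25 -38:37 -36:41 -34:38 -32:39 -30:39 -28:38 -26:39 -24:40 -22:40 -20:40 -18:40 -16:39 -14:38 -12:39 -10:43 -8:47 -6:48 -4:47 -2:48 0:47 2:48 4:46 6:43 8:43 10:45 12:40 14:45 16:45 18:48 20:57 22:57 24:58 26:58 28:57 30:56 32:17 34:11 36:13 38:58 40:61 42:63 44:64 46:64 48:63 50:63 52:63 54:61 56:62 58:63 60:62 62:63 64:64 66:64 68:62 70:62 72:63 74:62 76:61 82:68 84:65 86:66 88:67
wrist 3278 -60:58 -58:58 -56:58 -54:58 -52:58 -50:12 -48:44 -46:43 -44:45 -42:45 -40:43 -38:41 -36:40 -34:40 -32:40 -30:40 -28:40 -26:40 -24:40 -22:40 -20:40 -18:40 -16:40 -14:40 -12:40 -10:46 -8:47 -6:47 -4:47 -2:47 0:47 2:47 4:47 6:43 8:42 10:44 12:43 14:44 16:43 18:43 20:55 22:57 24:57 26:57 28:57 30:56 32:12 34:12 36:12 38:57 40:61 42:62 44:62 46:62 48:62 50:62 52:62 54:62 56:62 58:62 60:62 62:62 64:62 66:62 68:62 70:62 72:62 74:62 82:62 84:65 86:66 88:66
```

Emit:
apply_moves(
  motion=[
    {"dx": -0.8, "dy": -0.05, "dz": 0, "rx": 0, "ry": 0, "rz": 0.03, "grip": 1.2},
    {"dx": -0.8, "dy": 0, "dz": 0, "rx": 0, "ry": 0, "rz": 0.03, "grip": 1.2},
    {"dx": -0.8, "dy": 0, "dz": 0, "rx": 0, "ry": 0, "rz": 0.03, "grip": 1.2},
    {"dx": -0.8, "dy": 0, "dz": 0, "rx": 0, "ry": 0, "rz": 0.03, "grip": 1.2},
  ],
)

```text
time_s: 14.22
eef_pos: [0.5359, -0.0303, 0.1367]
ee_rot: [[0.162, -0.014, -0.987], [0.985, -0.05, 0.163], [-0.052, -0.999, 0.006]]
contact_force: [1.4, 12.1, -1.0]
grip_width: 0.0176
```

Run:
```python
from h import *
meas("m2")
```

```text
t 14.225 tcp clamp [-0.0016 -0.0884  0.1367] f clamp [-0.3 12.1 -1. ] grip 0.0176
top 0 84:61 86:66 88:66
side 371 -60:56 -58:58 -56:58 -54:58 -52:58 -50:55 -48:13 -46:14 -44:14 -42:39 -40:38 -38:42 -36:45 -34:44 -32:31 -30:41 -28:35 -26:41 -24:38 -22:40 -20:41 -18:40 -16:40 -14:40 -12:39 -10:38 -8:37 -6:41 -4:42 -2:47 0:45 2:47 4:45 6:46 8:45 10:47 12:44 14:43 16:40 18:44 20:43 22:43 24:43 26:50 28:55 30:54 32:57 34:57 36:57 38:62 40:61 42:62 44:63 46:63 48:63 50:63 52:63 54:62 56:62 58:63 60:63 62:63 64:63 66:63 68:63 70:63 72:64 74:62 76:61 82:68 84:66 86:64 88:66
wrist 3642 -60:58 -58:58 -56:58 -54:58 -52:58 -50:45 -48:44 -46:43 -44:44 -42:45 -40:44 -38:42 -36:45 -34:44 -32:42 -30:41 -28:40 -26:40 -24:40 -22:40 -20:40 -18:40 -16:40 -14:40 -12:40 -10:40 -8:40 -6:40 -4:40 -2:47 0:47 2:48 4:47 6:48 8:47 10:47 12:45 14:44 16:44 18:43 20:43 22:42 24:44 26:49 28:56 30:57 32:57 34:57 36:57 38:60 40:62 42:62 44:62 46:62 48:62 50:62 52:62 54:62 56:62 58:62 60:62 62:62 64:62 66:62 68:62 70:62 72:62 74:62 76:60 82:64 84:65 86:66 88:66
```

Emit:
apply_moves(
  motion=[
    {"dx": -0.9, "dy": 0, "dz": 0, "rx": 0, "ry": 0, "rz": -0.02, "grip": 1.2},
    {"dx": -0.9, "dy": 0, "dz": 0, "rx": 0, "ry": 0, "rz": 0, "grip": 1.2},
  ],
)

```text
time_s: 14.62
eef_pos: [0.5351, -0.0359, 0.1367]
ee_rot: [[0.166, -0.006, -0.986], [0.986, -0.005, 0.166], [-0.006, -1.0, 0.005]]
contact_force: [4.8, 26.8, -4.7]
grip_width: 0.0172
```

Run:
```python
from h import *
o=ctrl.observe(); print(loc(np.array(o["eef_pos"])),o["contact_force"])
meas("m3")
```

```text
[-0.0016276  -0.09407599  0.13673267] [ 4.78809786 26.761735   -4.74797781]
t 14.625 tcp clamp [-0.0016 -0.0941  0.1367] f clamp [ 1.  27.2 -4.7] grip 0.0172
top 264 42:60 44:61 46:62 48:61 50:61 52:63 54:61 56:61 58:62 60:63 62:61 64:61 66:60 68:63 70:62 72:61 74:62 76:62 78:59 84:59 86:66 88:66
side 364 -60:55 -58:57 -56:57 -54:58 -52:58 -50:39 -48:12 -46:13 -44:12 -42:13 -40:45 -38:37 -36:42 -34:42 -32:44 -30:43 -28:25 -26:41 -24:38 -22:40 -20:39 -18:40 -16:40 -14:40 -12:41 -10:29 -8:39 -6:41 -4:31 -2:40 0:41 2:46 4:48 6:46 8:45 10:47 12:48 14:47 16:30 18:45 20:45 22:40 24:46 26:43 28:44 30:55 32:55 34:56 36:58 38:57 40:61 42:60 44:63 46:63 48:65 50:63 52:63 54:63 56:62 58:63 60:63 62:63 64:63 66:64 68:64 70:63 72:64 74:64 76:62 82:63 84:65 86:66 88:68
wrist 3372 -60:58 -58:58 -56:58 -54:58 -52:58 -50:12 -48:41 -46:45 -44:44 -42:42 -40:45 -38:45 -36:42 -34:41 -32:45 -30:44 -28:42 -26:40 -24:40 -22:40 -20:40 -18:39 -16:40 -14:40 -12:40 -10:40 -8:40 -6:40 -4:40 -2:40 0:44 2:47 4:47 6:47 8:47 10:47 12:47 14:47 16:44 18:42 20:44 22:42 24:44 26:42 28:44 30:54 32:56 34:57 36:57 38:57 40:60 42:62 44:62 46:62 48:62 50:62 52:62 54:62 56:62 58:62 60:62 62:62 64:62 66:62 68:62 70:62 72:62 74:62 76:62 82:66 84:65 86:66 88:66
```

Hard stop reached: rod ≈ 12 mm, jaw just pushing the block. Return the trigger, then make the second pull.

Emit:
apply_moves(
  motion=[
    {"dx": 0.3, "dy": 0, "dz": 0, "rx": 0, "ry": 0, "rz": 0, "grip": 1.2},
    {"dx": 0.7, "dy": 0, "dz": 0, "rx": 0, "ry": 0, "rz": 0, "grip": 1.2},
    {"dx": 0.7, "dy": 0.1, "dz": 0, "rx": 0, "ry": 0, "rz": 0, "grip": 1.2},
    {"dx": 0.7, "dy": 0.1, "dz": 0, "rx": 0, "ry": 0, "rz": 0, "grip": 1.2},
    {"dx": 0.5, "dy": 0.1, "dz": 0, "rx": 0, "ry": 0, "rz": 0, "grip": 1.2},
  ],
)

```text
time_s: 15.4
eef_pos: [0.5392, -0.0097, 0.1365]
ee_rot: [[0.162, -0.006, -0.987], [0.987, -0.013, 0.162], [-0.014, -1.0, 0.004]]
contact_force: [-0.3, -0.5, 3.6]
grip_width: 0.0171
```

Run:
```python
from h import *
meas("m4"); plan([])
```

```text
t 15.4 tcp clamp [-0.0012 -0.0676  0.1365] f clamp [-0.3 -0.6  3.6] grip 0.0171
top 0 86:67 88:66
side 370 -60:58 -58:57 -56:57 -54:58 -52:58 -50:38 -48:13 -46:11 -44:13 -42:12 -40:32 -38:44 -36:37 -34:38 -32:45 -30:44 -28:40 -26:40 -24:40 -22:24 -20:40 -18:39 -16:39 -14:40 -12:39 -10:39 -8:40 -6:22 -4:42 -2:40 0:44 2:45 4:48 6:47 8:43 10:46 12:47 14:47 16:46 18:14 20:45 22:45 24:27 26:44 28:40 30:51 32:55 34:57 36:58 38:58 40:62 42:62 44:63 46:62 48:62 50:63 52:62 54:62 56:63 58:63 60:63 62:63 64:62 66:62 68:64 70:64 72:62 74:63 76:63 80:57 82:66 84:66 86:65 88:66
wrist 3316 -60:58 -58:58 -56:58 -54:58 -52:58 -50:43 -48:44 -46:45 -44:43 -42:42 -40:46 -38:45 -36:43 -34:41 -32:45 -30:43 -28:42 -26:41 -24:40 -22:40 -20:40 -18:40 -16:40 -14:40 -12:40 -10:40 -8:40 -6:40 -4:40 -2:40 0:44 2:47 4:47 6:47 8:47 10:48 12:48 14:47 16:44 18:42 20:44 22:42 24:43 26:42 28:44 30:53 32:57 34:57 36:57 38:57 40:60 42:62 44:62 46:62 48:62 50:62 52:62 54:62 56:62 58:62 60:62 62:62 64:62 66:62 68:62 70:62 72:62 74:62 76:62 82:63 84:65 86:66 88:66
t 15.55 at [ 0.5393 -0.0091  0.1364] yaw 80.7 tilt [-0.006 -0.012  0.   ] grip 0.017129999135784526
```

Emit:
apply_moves(
  motion=[
    {"dx": 0.25, "dy": 0.15, "dz": 0, "rx": 0, "ry": 0, "rz": 0, "grip": 1.2},
    {"dx": 0.1, "dy": 0.1, "dz": 0, "rx": 0, "ry": 0, "rz": 0, "grip": 1.2},
    {"dx": -0.5, "dy": -0.1, "dz": 0, "rx": 0, "ry": 0, "rz": 0, "grip": 1.2},
    {"dx": -0.7, "dy": -0.1, "dz": 0, "rx": 0, "ry": 0, "rz": 0.01, "grip": 1.2},
    {"dx": -0.8, "dy": -0.05, "dz": 0, "rx": 0, "ry": 0, "rz": 0.02, "grip": 1.2},
    {"dx": -0.8, "dy": 0, "dz": 0, "rx": 0, "ry": 0, "rz": 0.01, "grip": 1.2},
    {"dx": -0.8, "dy": 0, "dz": 0, "rx": 0, "ry": 0, "rz": 0.01, "grip": 1.2},
  ],
)

```text
time_s: 16.42
eef_pos: [0.5378, -0.0206, 0.1398]
ee_rot: [[0.173, -0.004, -0.985], [0.985, -0.018, 0.173], [-0.018, -1.0, 0.001]]
contact_force: [-1.4, 14.4, 5.5]
grip_width: 0.0172
```

Run:
```python
from h import *
meas("m5"); plan([])
```

```text
t 16.425 tcp clamp [-0.0011 -0.0785  0.1398] f clamp [-3.4 14.1  5.5] grip 0.0172
top 58 74:64 76:60 78:63 80:60 82:57 84:63 86:65 88:66
side 361 -60:58 -58:59 -56:57 -54:58 -52:58 -50:54 -48:12 -46:12 -44:12 -42:47 -40:29 -38:40 -36:42 -34:40 -32:44 -30:43 -28:44 -26:44 -24:38 -22:41 -20:40 -18:42 -16:39 -14:41 -12:39 -10:39 -8:41 -6:42 -4:40 -2:39 0:41 2:40 4:40 6:44 8:47 10:47 12:47 14:45 16:47 18:47 20:46 22:29 24:43 26:41 28:44 30:44 32:41 34:57 36:56 38:54 40:58 42:58 44:60 46:63 48:61 50:62 52:63 54:63 56:64 58:62 60:63 62:63 64:62 66:64 68:61 70:63 72:62 74:62 76:63 78:63 80:63 82:64 84:66 86:66 88:66
wrist 3331 -60:58 -58:58 -56:58 -54:58 -52:58 -50:42 -48:45 -46:44 -44:42 -42:45 -40:44 -38:43 -36:41 -34:45 -32:44 -30:42 -28:45 -26:44 -24:43 -22:41 -20:40 -18:39 -16:40 -14:40 -12:40 -10:40 -8:40 -6:40 -4:40 -2:40 0:40 2:40 4:40 6:47 8:47 10:47 12:47 14:48 16:48 18:47 20:47 22:44 24:43 26:44 28:44 30:43 32:44 34:44 36:55 38:57 40:57 42:57 44:57 46:61 48:62 50:62 52:62 54:62 56:62 58:62 60:62 62:62 64:62 66:62 68:62 70:63 72:62 74:62 76:62 78:62 80:62 82:64 84:66 86:67 88:66
t 16.575 at [ 0.5377 -0.0209  0.1398] yaw 80.0 tilt [-0.004 -0.018  0.   ] grip 0.017558176035848576
```

Emit:
apply_moves(
  motion=[
    {"dx": -0.8, "dy": 0.05, "dz": 0, "rx": 0, "ry": 0, "rz": -0.01, "grip": 1.2},
    {"dx": -0.8, "dy": 0.05, "dz": 0, "rx": 0, "ry": 0, "rz": 0, "grip": 1.2},
    {"dx": -0.8, "dy": 0, "dz": 0, "rx": 0, "ry": 0, "rz": 0, "grip": 1.2},
  ],
)

```text
time_s: 16.95
eef_pos: [0.5366, -0.0283, 0.1409]
ee_rot: [[0.18, 0.006, -0.984], [0.983, 0.025, 0.18], [0.026, -1.0, -0.001]]
contact_force: [0.8, 14.6, 2.5]
grip_width: 0.0177
```

Run:
```python
from h import *
meas("m6"); plan([])
```

```text
t 16.95 tcp clamp [-0.0012 -0.0863  0.1409] f clamp [-1.2 14.5  2.5] grip 0.0177
top 295 38:55 40:56 42:56 44:58 46:56 48:60 50:61 52:61 54:62 56:60 58:60 60:61 62:61 64:63 66:62 68:61 70:62 72:60 74:63 76:62 78:61 80:61 82:61 84:64 86:66 88:66
side 351 -60:55 -58:58 -56:54 -54:58 -52:55 -50:57 -48:13 -46:14 -44:12 -42:12 -40:28 -38:40 -36:45 -34:41 -32:42 -30:41 -28:43 -26:43 -24:27 -22:45 -20:40 -18:42 -16:35 -14:40 -12:38 -10:40 -8:39 -6:38 -4:41 -2:41 0:41 2:39 4:39 6:40 8:34 10:44 12:46 14:47 16:18 18:48 20:46 22:47 24:46 26:44 28:12 30:44 32:41 34:39 36:43 38:55 40:56 42:56 44:58 46:58 48:62 50:62 52:62 54:63 56:62 58:64 60:63 62:63 64:63 66:62 68:63 70:63 72:64 74:62 76:63 78:64 80:63 82:62 84:66 86:66 88:67
wrist 3095 -60:58 -58:58 -56:58 -54:58 -52:58 -50:12 -48:44 -46:41 -44:45 -42:45 -40:43 -38:45 -36:45 -34:43 -32:42 -30:45 -28:44 -26:43 -24:43 -22:45 -20:43 -18:42 -16:40 -14:40 -12:40 -10:40 -8:40 -6:40 -4:40 -2:40 0:40 2:40 4:40 6:40 8:40 10:45 12:47 14:47 16:47 18:47 20:47 22:47 24:47 26:44 28:44 30:44 32:44 34:44 36:44 38:55 40:57 42:57 44:57 46:57 48:61 50:62 52:62 54:62 56:62 58:62 60:62 62:62 64:62 66:62 68:62 70:62 72:62 74:62 76:62 78:62 80:62 82:62 84:66 86:66 88:66
t 17.1 at [ 0.5366 -0.0288  0.1409] yaw 79.6 tilt [0.005 0.024 0.   ] grip 0.017614153647057974
```

Emit:
apply_moves(
  motion=[
    {"dx": -0.8, "dy": 0.05, "dz": 0, "rx": 0, "ry": -0.01, "rz": 0.01, "grip": 1.2},
    {"dx": -0.8, "dy": 0.05, "dz": 0, "rx": 0, "ry": -0.01, "rz": 0, "grip": 1.2},
    {"dx": -0.8, "dy": 0, "dz": 0, "rx": 0, "ry": 0, "rz": 0, "grip": 1.2},
  ],
)

```text
time_s: 17.48
eef_pos: [0.5358, -0.035, 0.1412]
ee_rot: [[0.168, 0.012, -0.986], [0.984, 0.051, 0.168], [0.052, -0.999, -0.003]]
contact_force: [2.6, 20.8, 1.3]
grip_width: 0.0172
```

```bash
cat >> h.py <<'E'
def gap(tag):
    L=np.load(f"{tag}_wrist.npy"); f=cv2.imread(f"pics/{tag}_wrist.png")
    def q(zlo,zhi,ylo,yhi,xw,p):
        m=(abs(L[...,0])<xw)&(L[...,2]>zlo)&(L[...,2]<zhi)&(L[...,1]>ylo)&(L[...,1]<yhi); return np.percentile(L[m][:,1],p)*1000
    cb=q(.0455,.049,-.02,.04,.006,[2,98]); pd=q(.0545,.0585,.01,.06,.017,[2,98]); bk=q(.0605,.064,.03,.0835,.03,[1,99])
    print(tag,"collar",cb.round(1),"pad",pd.round(1),"block",bk.round(1),"pad back-collar back",(pd[0]-cb[0]).round(1))
E
python3 - <<'E'
from h import *
meas("m7"); plan([])
for i in range(8): gap(f"m{i}")
L=np.load("m7_wrist.npy"); m=(abs(L[...,0])<.045)&(L[...,2]>.0605)&(L[...,2]<.0635)&(L[...,1]>.045)&(L[...,1]<.082)
print(cv2.minAreaRect((L[m][:,:2]*1000).astype(np.float32)))
E
```

```text
t 17.475 tcp clamp [-0.001  -0.0931  0.1412] f clamp [-0.3 21.   1.3] grip 0.0172
top 298 12:36 14:43 16:45 18:45 20:46 22:44 24:46 26:48 28:43 30:42 32:40 34:41 36:39 38:51 40:54 42:58 44:58 46:58 48:57 50:61 52:63 54:63 56:61 58:60 60:62 62:60 64:61 66:62 68:62 70:62 72:61 74:60 76:61 78:62 80:63 82:61 84:63 86:65 88:65
side 346 -60:57 -58:56 -56:57 -54:60 -52:56 -50:57 -48:11 -46:13 -44:12 -42:12 -40:44 -38:44 -36:41 -34:46 -32:44 -30:36 -28:42 -26:43 -24:42 -22:22 -20:40 -18:45 -16:43 -14:24 -12:40 -10:35 -8:42 -6:30 -4:41 -2:11 0:40 2:21 4:38 6:40 8:40 10:36 12:40 14:46 16:46 18:48 20:49 22:47 24:47 26:47 28:48 30:24 32:30 34:46 36:43 38:55 40:56 42:56 44:58 46:59 48:61 50:61 52:62 54:64 56:63 58:63 60:62 62:63 64:62 66:63 68:63 70:63 72:63 74:62 76:62 78:64 80:64 82:69 84:66 86:68 88:67
wrist 2947 -60:58 -58:58 -56:58 -54:58 -52:58 -50:12 -48:46 -46:45 -44:43 -42:41 -40:45 -38:44 -36:42 -34:45 -32:45 -30:43 -28:41 -26:45 -24:44 -22:42 -20:45 -18:45 -16:43 -14:41 -12:40 -10:40 -8:40 -6:40 -4:40 -2:40 0:40 2:40 4:39 6:40 8:40 10:40 12:40 14:46 16:47 18:47 20:47 22:47 24:48 26:47 
[... 345 characters left out ...]
 back-collar back 29.8
m1 collar [-9.  39.9] pad [21.1 40.5] block [40.5 74.9] pad back-collar back 30.1
m2 collar [-1.8 28.6] pad [28.5 40.5] block [40.4 75. ] pad back-collar back 30.3
m3 collar [ 1.9 32.1] pad [31.7 42.2] block [41.9 76.5] pad back-collar back 29.7
m4 collar [ 2.  31.9] pad [31.7 42.1] block [42.1 76.6] pad back-collar back 29.7
m5 collar [ 6.9 36.9] pad [36.5 46.9] block [47.  81.3] pad back-collar back 29.6
m6 collar [11.5 39.2] pad [38.8 49.3] block [49.1 83. ] pad back-collar back 27.3
m7 collar [-18.3  39.1] pad [38.7 49.3] block [49.1 83.2] pad back-collar back 57.0
((0.8299732208251953, 65.15386962890625), (57.41806411743164, 33.58025360107422), 0.3136889934539795)
```

Second pull at the stop: rod ≈ 26 mm, pad ≈ 5.8 mm in, block against the bracket and square (0.3°). That is in range, but I want nearer half-way, away from the stop. Return the trigger, re-seat the fingers and take a short third pull.

Emit:
apply_moves(
  motion=[
    {"dx": 0.3, "dy": 0, "dz": 0, "rx": 0, "ry": -0.015, "rz": 0.02, "grip": 1.2},
    {"dx": 0.7, "dy": 0, "dz": 0, "rx": 0, "ry": -0.015, "rz": 0.02, "grip": 1.2},
    {"dx": 0.7, "dy": 0.1, "dz": 0, "rx": 0, "ry": 0, "rz": 0, "grip": 1.2},
    {"dx": 0.7, "dy": 0.1, "dz": 0, "rx": 0, "ry": 0, "rz": 0, "grip": 1.2},
    {"dx": 0.5, "dy": 0.1, "dz": 0, "rx": 0, "ry": 0, "rz": 0, "grip": 1.2},
    {"dx": 0.2, "dy": 0.1, "dz": 0, "rx": 0, "ry": 0, "rz": 0, "grip": 1.2},
    {"dx": 0, "dy": 0, "dz": 0, "rx": 0, "ry": 0, "rz": 0, "grip": 2.6},
    {"dx": 0, "dy": 0, "dz": 0, "rx": 0, "ry": 0, "rz": 0, "grip": 2.6},
  ],
)

```text
time_s: 18.62
eef_pos: [0.541, -0.0055, 0.1378]
ee_rot: [[0.138, 0.006, -0.99], [0.99, 0.003, 0.138], [0.004, -1.0, -0.005]]
contact_force: [0.2, 0.0, -0.1]
grip_width: 0.0261
```

Run:
```python
from h import *
plan([(cl(0,-.0645,.131),82,2)]); print(loc(np.array(ctrl.observe()["eef_pos"])))
```

```text
t 18.625 at [ 0.541  -0.0055  0.1378] yaw 82.0 tilt [0.006 0.003 0.   ] grip 0.026108855322201474
[np.float64(-0.07), np.float64(0.34), np.float64(-0.0), np.float64(0.003), np.float64(0.0), np.float64(0.002)]
[np.float64(-0.07), np.float64(0.34), np.float64(-0.0), np.float64(0.003), np.float64(0.0), np.float64(0.002)]
--
[-6.48200065e-05 -6.30877333e-02  1.37757588e-01]
```

Emit:
apply_moves(
  motion=[
    {"dx": -0.1, "dy": 0.35, "dz": 0, "rx": 0, "ry": 0, "rz": 0, "grip": 2.6},
    {"dx": 0, "dy": 0.35, "dz": 0, "rx": 0, "ry": 0, "rz": 0, "grip": 2.6},
    {"dx": 0, "dy": 0, "dz": 0, "rx": 0, "ry": 0, "rz": 0, "grip": 1.2},
    {"dx": 0, "dy": 0, "dz": 0, "rx": 0, "ry": 0, "rz": 0, "grip": 1.2},
    {"dx": 0, "dy": 0, "dz": 0, "rx": 0, "ry": 0, "rz": 0, "grip": 1.2},
    {"dx": -0.5, "dy": -0.05, "dz": 0, "rx": 0, "ry": 0, "rz": 0, "grip": 1.2},
    {"dx": -0.5, "dy": -0.05, "dz": 0, "rx": 0, "ry": 0, "rz": 0.01, "grip": 1.2},
  ],
)

```text
time_s: 19.5
eef_pos: [0.5399, -0.0141, 0.1318]
ee_rot: [[0.14, 0.005, -0.99], [0.99, -0.001, 0.14], [-0.0, -1.0, -0.006]]
contact_force: [-0.6, 7.3, 1.2]
grip_width: 0.0172
```

```bash
sed -i 's/q(.0455,.049,-.02,.04,.006,\[2,98\])/q(.0462,.049,-.012,.04,.004,[2,98])/' h.py
python3 - <<'E'
from h import *
meas("m8"); plan([])
for i in (3,6,7,8): gap(f"m{i}")
E
```

```text
t 19.5 tcp clamp [ 1.000e-04 -7.180e-02  1.318e-01] f clamp [-1.6  7.2  1.2] grip 0.0172
top 77 72:61 74:61 76:63 78:62 80:61 82:62 84:66 86:65 88:65
side 351 -60:58 -58:57 -56:58 -54:59 -52:58 -50:55 -48:11 -46:13 -44:13 -42:12 -40:44 -38:42 -36:46 -34:41 -32:43 -30:41 -28:44 -26:45 -24:40 -22:32 -20:41 -18:43 -16:39 -14:40 -12:39 -10:40 -8:39 -6:41 -4:40 -2:41 0:40 2:41 4:38 6:39 8:40 10:42 12:46 14:44 16:46 18:46 20:47 22:48 24:44 26:46 28:46 30:46 32:40 34:43 36:51 38:54 40:55 42:57 44:57 46:59 48:62 50:61 52:63 54:63 56:63 58:63 60:63 62:63 64:63 66:63 68:63 70:63 72:63 74:64 76:62 78:62 80:62 82:62 84:67 86:67 88:67
wrist 3347 -60:58 -58:58 -56:58 -54:58 -52:58 -50:45 -48:45 -46:43 -44:42 -42:45 -40:44 -38:42 -36:45 -34:45 -32:43 -30:42 -28:45 -26:44 -24:42 -22:45 -20:45 -18:43 -16:41 -14:40 -12:40 -10:40 -8:40 -6:40 -4:40 -2:40 0:40 2:40 4:40 6:40 8:40 10:40 12:46 14:47 16:47 18:47 20:47 22:48 24:47 26:47 28:44 30:44 32:43 34:43 36:43 38:55 40:57 42:57 44:57 46:57 48:61 50:62 52:62 54:62 56:62 58:62 60:62 62:62 64:62 66:62 68:62 70:62 72:62 74:62 76:62 78:62 80:62 82:62 84:66 86:66 88:66
t 19.65 at [ 0.5399 -0.0142  0.1318] yaw 82.0 tilt [ 0.005 -0.002  0.   ] grip 0.017226204719270333
m3 collar [ 1.9 32. ] pad [31.7 42.2] block [41.9 76.5] pad back-collar back 29.7
m6 collar [11.6 39.3] pad [38.8 49.3] block [49.1 83. ] pad back-collar back 27.2
m7 collar [15.  39.1] pad [38.7 49.3] block [49.1 83.2] pad back-collar back 23.7
m8 collar [13.3 39. ] pad [38.8 49.2] block [49.1 83. ] pad back-collar back 25.5
```

Emit:
apply_moves(
  motion=[
    {"dx": -0.7, "dy": -0.03, "dz": 0, "rx": 0, "ry": 0, "rz": 0.01, "grip": 1.2},
    {"dx": -0.75, "dy": 0, "dz": 0, "rx": 0, "ry": 0, "rz": 0.01, "grip": 1.2},
  ],
)

```text
time_s: 19.9
eef_pos: [0.5391, -0.0201, 0.1335]
ee_rot: [[0.145, 0.006, -0.989], [0.989, -0.004, 0.145], [-0.003, -1.0, -0.007]]
contact_force: [0.2, 16.2, 3.4]
grip_width: 0.0171
```

Run:
```python
from h import *
meas("m9"); plan([])
gap("m9")
```

```text
t 19.9 tcp clamp [ 1.000e-04 -7.780e-02  1.335e-01] f clamp [-2.  16.1  3.4] grip 0.0171
top 128 64:61 66:62 68:62 70:60 72:60 74:61 76:61 78:62 80:63 82:61 84:63 86:66 88:68
side 338 -60:55 -58:58 -56:58 -54:58 -52:58 -50:55 -48:14 -46:11 -44:13 -42:38 -40:19 -38:42 -36:44 -34:45 -32:39 -30:42 -28:43 -26:43 -24:43 -22:46 -20:42 -18:12 -16:42 -14:40 -12:24 -10:38 -8:40 -6:35 -4:41 -2:40 0:40 2:38 4:38 6:41 8:39 10:40 12:46 14:47 16:45 18:45 20:46 22:44 24:47 26:47 28:45 30:31 32:44 34:40 36:46 38:55 40:55 42:57 44:58 46:61 48:59 50:62 52:64 54:64 56:63 58:63 60:62 62:62 64:64 66:63 68:65 70:62 72:63 74:64 76:62 78:64 80:62 82:64 84:66 86:68 88:68
wrist 3340 -60:58 -58:58 -56:58 -54:58 -52:58 -50:45 -48:45 -46:43 -44:42 -42:45 -40:45 -38:42 -36:45 -34:46 -32:43 -30:42 -28:45 -26:44 -24:42 -22:44 -20:45 -18:43 -16:41 -14:40 -12:40 -10:40 -8:40 -6:40 -4:40 -2:40 0:40 2:40 4:40 6:40 8:40 10:40 12:45 14:47 16:47 18:47 20:47 22:47 24:48 26:47 28:21 30:43 32:44 34:43 36:43 38:55 40:57 42:57 44:57 46:57 48:61 50:62 52:62 54:62 56:62 58:62 60:62 62:62 64:62 66:62 68:62 70:62 72:62 74:62 76:62 78:62 80:62 82:62 84:66 86:66 88:66
t 20.05 at [ 0.539  -0.0202  0.1336] yaw 81.7 tilt [ 0.006 -0.004  0.   ] grip 0.017139127081899175
m9 collar [13.5 39.1] pad [38.6 49.2] block [49.2 82.9] pad back-collar back 25.1
```

Emit:
apply_moves(
  motion=[
    {"dx": -0.75, "dy": 0, "dz": 0, "rx": 0, "ry": 0, "rz": 0.01, "grip": 1.2},
    {"dx": -0.75, "dy": 0, "dz": 0, "rx": 0, "ry": 0, "rz": 0.01, "grip": 1.2},
  ],
)

```text
time_s: 20.3
eef_pos: [0.5385, -0.0239, 0.1344]
ee_rot: [[0.15, 0.008, -0.989], [0.989, -0.002, 0.15], [-0.0, -1.0, -0.008]]
contact_force: [1.3, 14.8, 2.2]
grip_width: 0.0175
```

Run:
```python
from h import *
meas("m10"); plan([])
gap("m10")
```

```text
t 20.3 tcp clamp [ 0.     -0.0817  0.1344] f clamp [-0.8 14.9  2.2] grip 0.0175
top 181 58:62 60:62 62:61 64:61 66:60 68:60 70:62 72:62 74:62 76:61 78:63 80:60 82:61 84:67 86:65 88:66
side 345 -60:55 -58:58 -56:59 -54:58 -52:59 -50:55 -48:13 -46:12 -44:12 -42:12 -40:46 -38:42 -36:25 -34:41 -32:44 -30:41 -28:32 -26:45 -24:40 -22:44 -20:45 -18:42 -16:39 -14:40 -12:40 -10:38 -8:39 -6:39 -4:42 -2:38 0:39 2:40 4:40 6:40 8:40 10:40 12:37 14:42 16:44 18:47 20:47 22:47 24:47 26:45 28:47 30:28 32:43 34:43 36:45 38:55 40:55 42:57 44:58 46:58 48:61 50:62 52:63 54:64 56:64 58:64 60:62 62:63 64:63 66:64 68:62 70:63 72:63 74:63 76:63 78:63 80:63 82:63 84:66 86:66 88:66
wrist 3337 -60:58 -58:58 -56:58 -54:58 -52:58 -50:12 -48:45 -46:45 -44:43 -42:41 -40:45 -38:45 -36:43 -34:45 -32:45 -30:43 -28:41 -26:45 -24:44 -22:43 -20:45 -18:45 -16:43 -14:42 -12:40 -10:40 -8:40 -6:40 -4:40 -2:40 0:40 2:40 4:40 6:40 8:40 10:40 12:40 14:45 16:47 18:47 20:47 22:47 24:47 26:47 28:47 30:43 32:44 34:44 36:43 38:55 40:57 42:57 44:57 46:57 48:61 50:62 52:62 54:62 56:62 58:62 60:62 62:62 64:62 66:62 68:62 70:62 72:62 74:62 76:62 78:62 80:62 82:62 84:66 86:66 88:66
t 20.45 at [ 0.5384 -0.0241  0.1345] yaw 81.4 tilt [ 0.008 -0.002  0.   ] grip 0.017153389203797755
m10 collar [15.5 39.2] pad [38.8 49.4] block [49.  83.1] pad back-collar back 23.3
```

Emit:
apply_moves(
  motion=[
    {"dx": -0.75, "dy": 0, "dz": 0, "rx": 0, "ry": 0, "rz": 0.01, "grip": 1.2},
    {"dx": -0.6, "dy": 0, "dz": 0, "rx": 0, "ry": 0, "rz": 0, "grip": 1.2},
  ],
)

```text
time_s: 20.7
eef_pos: [0.5381, -0.0263, 0.1348]
ee_rot: [[0.154, 0.01, -0.988], [0.988, 0.01, 0.154], [0.012, -1.0, -0.009]]
contact_force: [2.3, 13.7, -0.3]
grip_width: 0.0174
```

Run:
```python
from h import *
import io,contextlib
for k in range(4):
    with contextlib.redirect_stdout(io.StringIO()) as b: meas(f"n{k}")
    print(b.getvalue().split("\n")[0]); gap(f"n{k}")
L=np.load("n3_wrist.npy"); m=(abs(L[...,0])<.045)&(L[...,2]>.0605)&(L[...,2]<.0635)&(L[...,1]>.045)&(L[...,1]<.0815)
print(cv2.minAreaRect((L[m][:,:2]*1000).astype(np.float32)))
a=cv2.imread("pics/n3_wrist.png"); b=cv2.imread("pics/n3_side.png")
cv2.imwrite("pics/fin.png",np.hstack([cv2.resize(a,(440,330)),cv2.resize(b[130:270,230:380],(354,330))]))
```

```text
t 20.7 tcp clamp [-0.     -0.0841  0.1348] f clamp [ 0.3 13.9 -0.3] grip 0.0174
n0 collar [17.2 39.1] pad [38.9 49.4] block [49.2 83. ] pad back-collar back 21.7
t 20.85 tcp clamp [ 0.     -0.0842  0.1348] f clamp [-0.6 15.6  1.1] grip 0.0173
n1 collar [17. 39.] pad [38.7 49.2] block [49. 83.] pad back-collar back 21.7
t 21.0 tcp clamp [ 0.     -0.0842  0.1348] f clamp [-1.1 14.8  0.7] grip 0.0172
n2 collar [17.2 39.2] pad [38.8 49.2] block [49.3 83. ] pad back-collar back 21.6
t 21.15 tcp clamp [ 0.     -0.0842  0.1348] f clamp [-0.7 14.9  1.1] grip 0.017
n3 collar [17.1 39. ] pad [38.6 49.3] block [49.  83.1] pad back-collar back 21.5
((0.6764278411865234, 64.87203216552734), (33.48059844970703, 56.94655227661133), 89.50575256347656)
```

View pics/fin.png

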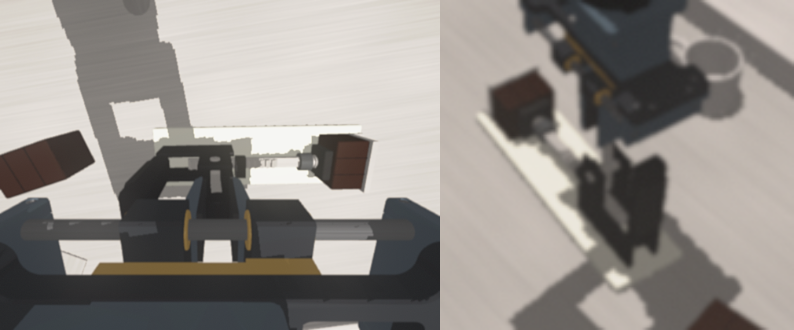

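The picture shows the block at (345,162) in the left panel, flat against the bracket. The pad is about 8 mm in and steady, and the fingers are holding the trigger. Handing in.

Run:
```python
from h import *
print(ctrl.job_done())
```

```text
the job is handed in; nothing more can be done
None
```

I set the smallest tall chocolate block on the clamp bed, long side towards the bracket, and let go. I then pumped the trigger with two full pulls and one short one. I handed in at about 21 s, with the fingers still holding the trigger pulled; `job_done` gives no verdict.

**Last checks** (four readings over 0.45 s, steady):
- **Pad:** about 8 mm in, which should be roughly 5 N on the block from the spring data.
- **Block:** about 0.7 mm off the middle line and turned about 0.5°. Its top sits at 62 mm against an expected 60 mm. Its bracket-side edge reads at least 83 mm, against the bracket face at 85 mm.
- **Trigger:** the knob is about 18 mm back, roughly 0.25 rad, with about 15 N of pull.

**What was off:**
- The rod slipped back about 1.7 mm when the trigger returned after the second pull, which the description said it would not do. The third pull made that up.
- The block and bracket readings differ by about 2 mm. That is within the camera calibration, and the jaw had stopped moving the block by then.
- I did not measure the bystanders again at the end. The cup and flat bar looked clear of the gripper when I placed the block, and no unexpected contact force showed.

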